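# Spot-check the heating bath with the stick thermometer

## Task

Check the heating bath with the stick thermometer: first swing the little cover plate on top of the bath's lid well clear of the guide bush, then draw the thermometer up out of its sleeve and lower its stem through the bush until the black ring on the stem is level with the bush's mouth. The stem must hang upright and centred and never touch the bush, the cover, the lid or the bath, or the reading is false. Finish holding the thermometer still there in the gripper, and leave the bottle, beaker and dish where they stand.

Things in the scene. Friction and masses are not known exactly. Their poses are not given: they have to be found in the camera images.
- bath: heating bath: round white tub 256 mm across and 106 mm high on a low square base, with a control box on its +x side (180 mm wide, 68 mm high, reaching 175 mm from the tub's axis); fixed. Origin: on the tub's axis, on the bench
- lid: flat stainless lid of the bath, 246 mm across, 4 mm thick, fixed, turned any way. Origin: centre of its underside, 106 mm above the bench. In its frame: guide bush at the centre; the cover's pivot at x = +30 mm, y = 0; low lifting handle (bar along y, 80 mm long, top 30 mm above the origin) at x = -82 mm; grey sensor gland, 24 mm high, at x = +12, y = +88 mm
- port (a point): centre of the mouth of the black guide bush in the lid, 128 mm above the bench; axes as the lid's. Bush: 32 mm outside, straight upright bore of 20 mm, 30 mm long, standing 18 mm proud of the lid. Under it the bath is free down to 22 mm above the bench
- cover (a joint): cover plate lying on the bush: 33 mm steel disc on a 30 mm arm about an upright pivot. 0 rad = shut, disc over the bush; grows counter-clockwise seen from above to its stop at 1.9, the knob going towards the lid's -y, then +x. Bore wholly uncovered from 0.95. Starts at 0 to 0.3; stays where it is left (about 1 N at the knob moves it)
- cover_knob (a point): centre of the top of the cover's upright black knob (14 mm across; the knob is 19 mm tall, over a 4 mm neck on the disc), 30 mm from the pivot, 154.5 mm above the bench
- sleeve: fixed upright storage sleeve of the thermometer: black tube 25 mm across, bore 12 mm, mouth 135 mm above the bench, on a round grey foot 84 mm across and 12 mm high. Origin: centre of its underside
- probe: stick thermometer, loose, standing in the sleeve, about 85 g: steel stem 6 mm across and 120 mm long, above it a white and grey round grip 22 mm across and 70 mm tall which rests on the sleeve's mouth. Origin: tip of the stem, on the axis; z runs up the stem to the grip (grip from z = 120 to 190 mm)
- probe_tip (a point): lower end of the thermometer's stem
- probe_mark (a point): the black ring on the stem (2.5 mm wide), on its axis, 75 mm above the body's origin at the tip
- probe_grip (a point): middle of the thermometer's grip, on its axis, 155 mm above the body's origin; about 170 mm above the bench at the start
- reagent_bottle: bystander: amber bottle with cap, 72 mm across and 150 mm high, loose. Origin: centre of its underside
- beaker: bystander: glass beaker 76 mm across and 95 mm high, loose. Origin: centre of its underside
- dish: bystander: glass dish 100 mm across and 45 mm high, loose. Origin: centre of its underside

How it is judged (in metres and radians):
On the way, in this order (a step that is already met when the one before it is completed fails the run):
1. the cover plate is swung clear of the bush (at least 1.0 rad) (value of joint cover above 1 rad), for 0.2 s.
2. the thermometer is drawn right out of its sleeve (tip above the sleeve's mouth) (height (world z) of probe_tip above 0.137 m), for 0.1 s.
At the end, for the whole second after the job is handed in: thermometer held still in the gripper, stem through the bush, black ring within 8 mm of the mouth's height and 4 mm of the bore's axis, tip within 6 mm of the axis, upright within 0.08 rad, touching neither bush, cover, lid nor bath; cover still over 1.0 rad (z of probe_mark in the frame of port between -0.008 and 0.008 m and horizontal distance between probe_mark and port below 0.004 m and horizontal distance between probe_tip and port below 0.006 m and angle between probe's own z axis and vertical below 0.08 rad and contact force between probe and lid below 0.1 N and contact force between probe and bath below 0.1 N and contact force between the fingers and probe above 1 N and linear speed of probe below 0.015 m/s and value of joint cover above 1 rad); the arm keeps its last pose, push and grip.
It fails at once if the thermometer touches the bush, the cover or the lid (contact force between probe and lid above 0.2 N).
It fails at once if the thermometer touches the bath (contact force between probe and bath above 0.2 N).
It fails at once if the bottle, beaker or dish is moved by more than 20 mm (distance of any of reagent_bottle, beaker, dish from where it was at the start of the episode above 0.02 m).
It also fails if it takes over 58 s, if anything falls off the work surface, if the arm or the gripper's body presses on something with over 40 N, if the wrist force passes 120 N, or if a joint passes its speed limit or range.

## Robot

A 6-joint arm with a two-finger parallel gripper is mounted at the origin on the work surface. World frame = base frame: x ahead of the robot, y to its left, z up, the work surface at z = 0. Lengths are in mm, angles in rad, forces in N, time in s.
With the tool pointing down it reaches from about 275 to 750 mm from the base axis. Payload 10.2 kg.
Tool frame: the origin (TCP) lies midway between the tips of the shut fingers; the grasp point (between the pads) lies 19 mm behind it; x points along the fingers, y is the direction in which the jaws open and shut, and the axes are right-handed (so a half turn about x gives the same grasp; the last joint's range is limited). The gripper opens to 85 mm and grips with 20 to 120 N. Pads are 22 mm wide; open, the fingers measure 114 mm over their backs; the gripper's body (76 mm by 85 mm) begins 54 mm behind the grasp point. The pads swing forward as they close: fully open they stand 13 mm farther back than shut.
Start: joints at [0.907, 0.313, 1.498, -0, 1.331, -0.223], TCP at [224.011, 474.816, 231.294] pointing down, gripper open.
Joint ranges: [-2.94, 2.94], [-0.97, 2.17], [0.19, 2.56], [-1.23, 4.37], [0.02, 3.11], [-2.88, 2.88]. Speed limits (rad/s): [2.39, 2.39, 3.01, 3.14, 3.14, 3.14].

## Interface

Orientations are given as a unit quaternion [w, x, y, z].
In Python, from rig import sense, capture, get_calibration, finish_job gives the robot as it stands.
- The arm moves only by the tool jog_arm, never from a script. Its argument "increments" is a list of rows, each an object of numbers: "rx", "ry", "rz": the turn, a rotation vector about the tool's x, y, z in rad; "x", "y", "z": the shift along the tool's x, y, z in mm; "hand": the finger opening in mm, from 0 to 85.4. A call has 1 to 5 rows; each row shifts and turns the commanded pose from where the row before left it, along the tool's axes as they then stand; what a row does not reach is not made up. A row lasts 1/8 s, in which the tool goes at most 62.5 mm and 10.7 degrees, less where a joint would pass 70% of its speed; a pose out of reach is approached as far as the arm can. A call with a gripper value outside its range is refused whole. The fingers move at their own pace and stop on an object; "force" is the grip in N (left out, the last holds). Time passes only in rows, so rows that do not move let the fingers close. It gives the time, the measured TCP pose, the force and the opening at its end, in the units of the state.
- sense(): the state, without advancing time (a new reading comes with each control period).
- capture(name): name is "scene" or "top" or "wrist"; returns the picture (400x640x3 uint8, red, green, blue); there is no depth.
- get_calibration(name): a dict with "camera_matrix" (3x3 intrinsics, pixels), "D" ([k1, k2, p1, p2, k3] as OpenCV has them; the pictures are not rectified), "R" (3x3) and "t" (3): a world point X has camera coordinates R X + t; the wrist camera has in their place "T_tool_cam" (4x4, takes a point from camera to tool coordinates, whose origin is the TCP and whose axes are the tool frame's). Camera axes: x right, y down, z forward; pixel columns grow to the right and rows downward; lengths in mm; the calibration is good to about 2 mm. A picture is of the moment at which its call begins: read the wrist's pose just before it. get_calibration takes no time and is no camera call.
- finish_job(): hands the job in, once; it reports no verdict.
The state is a dict: "time_s": time; "joints": joint angles; "dq": joint speeds; "tau": joint torques, N m; "eef_pos": TCP position; "ee_rot": TCP orientation; "force": force on the tool from outside, world axes, zero at the start; "wrist_torque": the same for the moment, N m; "grip_width": opening from 0.0 (shut) to 1.0 (fully open).
Only numpy, scipy, OpenCV 4.12 (cv2) and the standard library are available. Lean on these libraries where they do the work, as an engineer would, in place of code of your own. Each camera call takes 0.05 s, during which the arm holds its last target.

## Working session

There is one attempt and no reset: what is moved stays moved. The work goes in short steps, Python scripts to look and compute and a tool call to move; the robot and the scene stay as the last step left them, time stands still between calls to the robot, and variables do not carry over. Pictures are saved under pics/ and viewed, and the job is handed in when it is done.

Besides the shell and the picture viewer there is one more tool, called by a JSON object that holds its "api" and its "payload". jog_arm: Moves the arm, as the interface text tells. Its arguments: {"type":"object","properties":{"increments":{"type":"array","items":{"type":"object","properties":{"rx":{"type":"number"},"ry":{"type":"number"},"rz":{"type":"number"},"x":{"type":"number"},"y":{"type":"number"},"z":{"type":"number"},"hand":{"type":"number"}}}},"force":{"type":"number"}},"required":["increments"]}

```bash
mkdir -p pics; cat > h.py <<'E'
import numpy as np, cv2
from rig import sense, capture, get_calibration
from scipy.spatial.transform import Rotation as Ro
def snap(n,f):
    s=sense(); im=capture(n); cv2.imwrite('pics/'+f+'.png',im[:,:,::-1]); np.save('pics/'+f+'.npy',im); return s,im
def cam(n,s=None):
    c=get_calibration(n); K=np.array(c['camera_matrix'],float); D=np.array(c['D'],float)
    if 'R' in c: R=np.array(c['R']);t=np.array(c['t'],float).ravel()
    else:
        q=s['ee_rot']; Rt=Ro.from_quat([q[1],q[2],q[3],q[0]]).as_matrix(); T=np.array(c['T_tool_cam'])
        Rwc=Rt@T[:3,:3]; p=Rt@T[:3,3]+np.array(s['eef_pos']); R=Rwc.T; t=-R@p
    return K,D,R,t
def ray(C,uv):
    K,D,R,t=C; n=cv2.undistortPoints(np.array([[uv]],float),K,D)[0,0]
    return -R.T@t, R.T@np.array([n[0],n[1],1])
def onz(C,uv,z):
    o,d=ray(C,uv); return o+d*(z-o[2])/d[2]
def proj(C,X):
    K,D,R,t=C; return cv2.projectPoints(np.array(X,float).reshape(-1,1,3),cv2.Rodrigues(R)[0],t,K,D)[0].reshape(-1,2)
E
python3 - <<'E'
from h import *
for n in ['scene','top','wrist']:
    s,_=snap(n,n+'0')
    C=cam(n,s); print(n,(-C[2].T@C[3]).round(),C[2][2].round(2),C[0][0,0])
print(sense())
E
```

```text
scene [1508.  551.  832.] [-0.72 -0.43 -0.54] 515.4229003965423
top [ 409.  -18. 1279.] [ 0.12  0.03 -0.99] 430.6805838294956
wrist [157. 506. 373.] [ 0.26 -0.12 -0.96] 304.7618089769636
{'time_s': 0.15, 'joints': array([ 9.06609809e-01,  3.13333013e-01,  1.49822008e+00,  2.26129291e-05,
        1.33100469e+00, -2.23439622e-01]), 'dq': array([ 6.82554257e-04, -1.88548698e-03, -1.25372153e-03, -3.33879000e-04,
       -6.96093566e-05,  1.42675543e-03]), 'tau': array([ 2.97501530e-03, -4.12367892e+01, -2.59795940e+01, -5.48205185e-05,
        3.26436297e-03, -2.83548715e-06]), 'eef_pos': array([223.88492503, 474.67200013, 230.87662942]), 'ee_rot': array([ 0.689852  ,  0.15426634,  0.69015906, -0.15487601]), 'force': array([ 0.10314931, -0.1911568 ,  0.19544979]), 'wrist_torque': array([ 0.01835454,  0.014084  , -0.03848036]), 'grip_width': 1.0019434846617319}
```

View pics/scene0.png

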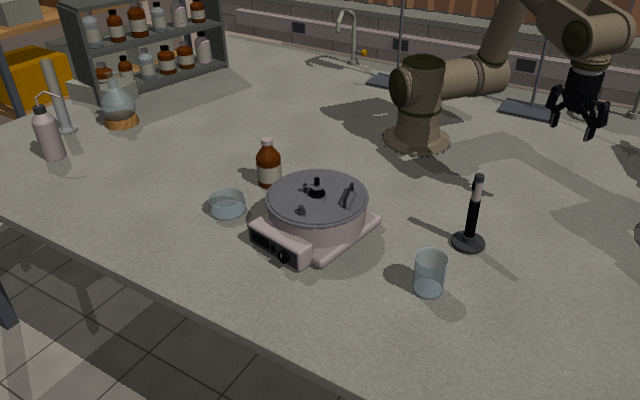

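View pics/top0.png

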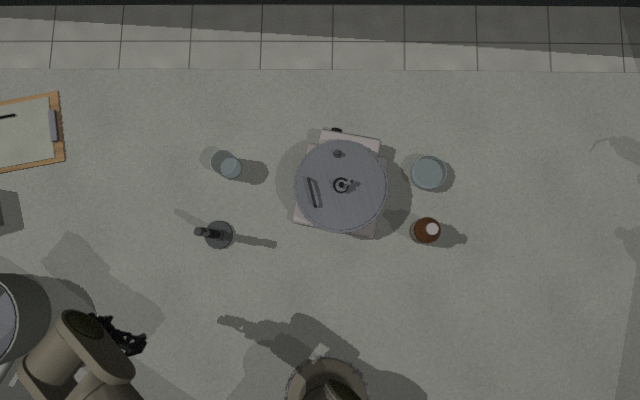

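View pics/wrist0.png

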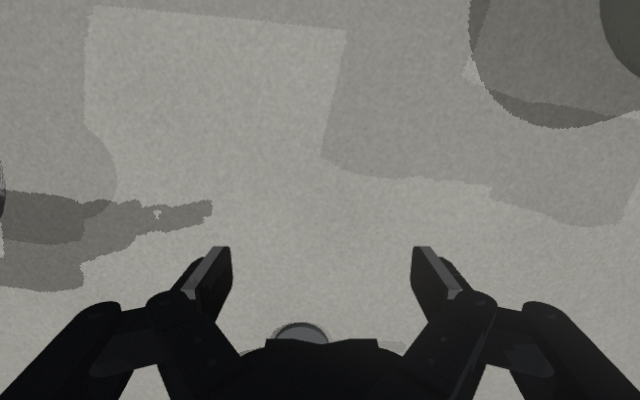

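The scene view shows the bath at (317,205), the thermometer at (475,210), the beaker at (430,273), the dish at (227,204) and the bottle at (268,163). In the top view the lid centre is near (341,185) and the sleeve near (215,234). I'll zoom in on both.

```bash
python3 - <<'E'
from h import *
a=cv2.imread('pics/top0.png')[130:240,285:395]; b=cv2.imread('pics/scene0.png')[165:240,255:375]
c=cv2.imread('pics/top0.png')[210:260,185:245]
a=cv2.resize(a,(500,500),interpolation=2);b=cv2.resize(b,(800,500),interpolation=2)
cv2.imwrite('pics/z1.png',a);cv2.imwrite('pics/z2.png',b);cv2.imwrite('pics/z3.png',cv2.resize(c,(600,500),interpolation=2))
E
```

```text
(no output)
```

View pics/z1.png

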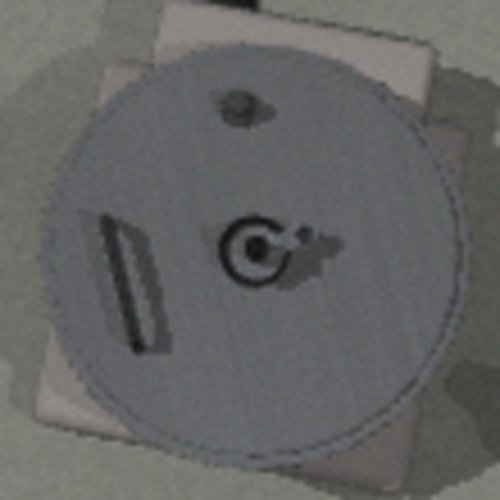

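View pics/z2.png

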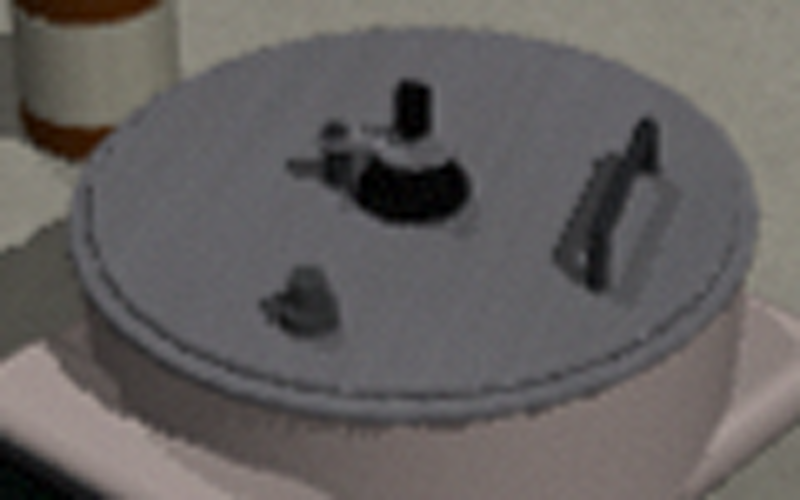

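View pics/z3.png

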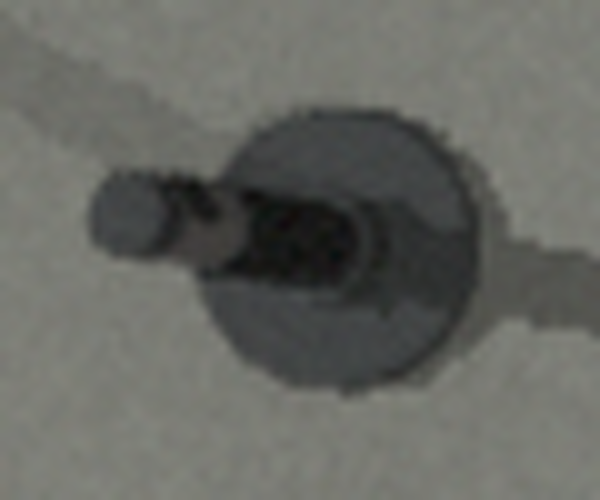

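```bash
python3 - <<'E'
from h import *
T=cam('top');S=cam('scene')
f=lambda x,y:(285+x*.22,130+y*.22)
g=lambda x,y:(255+x*.15,165+y*.15)
print('lid ctr',onz(T,f(254,254),110))
print('bush', onz(T,f(254,252),128))
print('knob',onz(T,f(258,248),154.5), onz(S,g(414,86),154.5))
print('pivot',onz(T,f(303,233),140))
print('gland',onz(T,f(240,108),130), 'handle',onz(T,f(124,285),136))
h=lambda x,y:(185+x*.1,210+y*.1)
print('foot',onz(T,h(338,248),12),'gripTop',onz(T,h(130,215),205))
# grip in scene
print('bystanders')
for n,uv in dict(bottle=(432,229),beaker=(232,168),dish=(429,173)).items(): print(n,onz(T,uv,{'bottle':150,'beaker':90,'dish':40}[n]))
print('top proj scale'); print(proj(S,[[450,0,128]]))
E
python3 - <<'E'
import cv2
b=cv2.imread('pics/scene0.png')[165:255,440:500]
cv2.imwrite('pics/z4.png',cv2.resize(b,(400,600),interpolation=2))
E
```

```text
lid ctr [592.66871846 -32.27749186 110.        ]
bush [591.04502755 -32.04378538 128.        ]
knob [589.23645226 -34.01649951 154.5       ] [595.11223398 -29.20965709 154.5       ]
pivot [600.83011079 -60.60489736 140.        ]
gland [677.94743051 -22.62851343 130.        ] handle [569.11354868  44.51515321 136.        ]
foot [457.24439401 325.55402347  12.        ] gripTop [457.33124049 326.31551139 205.        ]
bystanders
bottle [ 475.61688605 -270.64535774  150.        ]
beaker [643.11810264 275.5385772   90.        ]
dish [ 644.79603779 -288.84304755   40.        ]
top proj scale
[[355.06064902 164.30034639]]
```

View pics/z4.png

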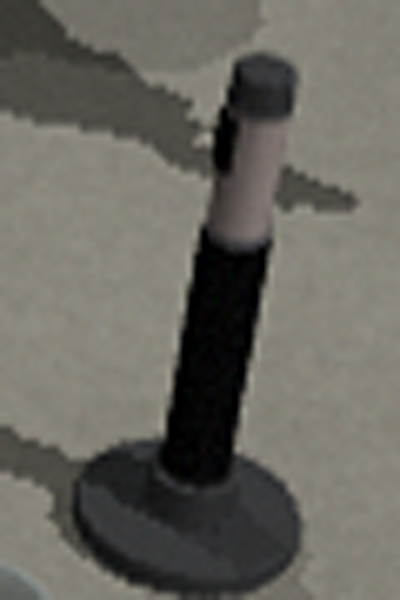

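The lid yaw comes out near −74°, the bush at about (591.5,−32), and the knob at about (592,−32), so the cover is roughly 0 rad. The probe axis is at about (457,326). Next is a helper that turns world targets into tool increments.

```bash
cat >> h.py <<'E'
def Rt(s): q=s['ee_rot']; return Ro.from_quat([q[1],q[2],q[3],q[0]]).as_matrix()
def inc(target,theta=None,n=1):
    "total shift in tool frame (before turn) and rotvec to tool-down with jaw axis at theta"
    s=sense(); R=Rt(s); p=np.array(s['eef_pos']); d=R.T@(np.array(target,float)-p)
    print('pos',p.round(2),'yaw deg',np.degrees(np.arctan2(R[1,1],R[0,1])).round(2),'x axis',R[:,0].round(4),'F',np.round(s['force'],2),'w',round(s['grip_width'],3),'t',s['time_s'])
    print('shift tool',d.round(2),' /n',(d/n).round(2))
    if theta is not None:
        c,si=np.cos(theta),np.sin(theta); G=np.array([[0,c,si],[0,si,-c],[-1,0,0]])
        r=Ro.from_matrix(R.T@G).as_rotvec(); print('rotvec',r.round(4)); 
E
python3 - <<'E'
from h import *
for th in (56,236): inc([592,-32,240],np.radians(th))
print(sense()['joints'])
E
```

```text
pos [223.88 474.67 230.88] yaw deg 64.75 x axis [-6.e-04 -7.e-04 -1.e+00] F [ 0.1  -0.19  0.2 ] w 1.002 t 0.15
shift tool [  -8.97 -301.21  549.09]  /n [  -8.97 -301.21  549.09]
rotvec [ 0.1527 -0.0002  0.001 ]
pos [223.88 474.67 230.88] yaw deg 64.75 x axis [-6.e-04 -7.e-04 -1.e+00] F [ 0.1  -0.19  0.2 ] w 1.002 t 0.15
shift tool [  -8.97 -301.21  549.09]  /n [  -8.97 -301.21  549.09]
rotvec [-2.9889e+00 -1.4000e-03 -2.0000e-04]
[ 9.06609809e-01  3.13333013e-01  1.49822008e+00  2.26129291e-05
  1.33100469e+00 -2.23439622e-01]
```

{"api": "jog_arm", "payload": {"increments": [{"x": -1, "y": -25, "z": 45.8}, {"x": -1, "y": -25, "z": 45.8}, {"x": -1, "y": -25, "z": 45.8}, {"x": -1, "y": -25, "z": 45.8}, {"x": -1, "y": -25, "z": 45.8}]}}

```text
schema error: expected keys rx, ry, rz, x, y, z, hand
```

{"api": "jog_arm", "payload": {"increments": [{"x": -1, "y": -25, "z": 45.8}, {"x": -1, "y": -25, "z": 45.8}, {"x": -1, "y": -25, "z": 45.8}, {"x": -1, "y": -25, "z": 45.8}, {"x": -1, "y": -25, "z": 45.8, "rx": 0.1}]}}

```text
schema error: expected keys rx, ry, rz, x, y, z, hand
```

```bash
python3 - <<'E'
from h import *
inc([592,-32,240],np.radians(56))
E
```

```text
pos [223.88 474.67 230.88] yaw deg 64.75 x axis [-6.e-04 -7.e-04 -1.e+00] F [ 0.1  -0.19  0.2 ] w 1.002 t 0.15
shift tool [  -8.97 -301.21  549.09]  /n [  -8.97 -301.21  549.09]
rotvec [ 0.1527 -0.0002  0.001 ]
```

All keys are required in every row.

{"api": "jog_arm", "payload": {"increments": [{"rx": 0, "ry": 0, "rz": 0, "x": -1, "y": -25, "z": 45.8, "hand": 85}, {"rx": 0, "ry": 0, "rz": 0, "x": -1, "y": -25, "z": 45.8, "hand": 85}, {"rx": 0, "ry": 0, "rz": 0, "x": -1, "y": -25, "z": 45.8, "hand": 85}, {"rx": 0, "ry": 0, "rz": 0, "x": -1, "y": -25, "z": 45.8, "hand": 85}, {"rx": 0, "ry": 0, "rz": 0, "x": -1, "y": -25, "z": 45.8, "hand": 85}]}}

```text
time_s: 0.78
eef_pos: [378.5, 262.6, 236.3]
ee_rot: [0.69, 0.155, 0.69, -0.155]
force: [0.6, 0.2, -0.1]
grip_width: 0.998
```

{"api": "jog_arm", "payload": {"increments": [{"rx": 0, "ry": 0, "rz": 0, "x": -1, "y": -25, "z": 45.8, "hand": 60}, {"rx": 0, "ry": 0, "rz": 0, "x": -1, "y": -25, "z": 45.8, "hand": 50}, {"rx": 0, "ry": 0, "rz": 0, "x": -1, "y": -25, "z": 45.8, "hand": 45}, {"rx": 0, "ry": 0, "rz": 0, "x": -1, "y": -25, "z": 45.8, "hand": 45}, {"rx": 0, "ry": 0, "rz": 0, "x": -1, "y": -20, "z": 30, "hand": 45}]}}

```text
time_s: 1.4
eef_pos: [520.3, 62.7, 240.9]
ee_rot: [0.69, 0.155, 0.69, -0.155]
force: [0.0, -0.2, 0.3]
grip_width: 0.526
```

```bash
python3 - <<'E'
from h import *
inc([592,-32,240],np.radians(56))
snap('wrist','w1')
E
```

```text
pos [520.27  62.67 240.94] yaw deg 64.67 x axis [-6.e-04  0.e+00 -1.e+00] F [ 0.04 -0.25  0.3 ] w 0.526 t 1.4
shift tool [  0.9  -54.88 105.33]  /n [  0.9  -54.88 105.33]
rotvec [ 0.1513 -0.0005  0.0003]
```

View pics/w1.png

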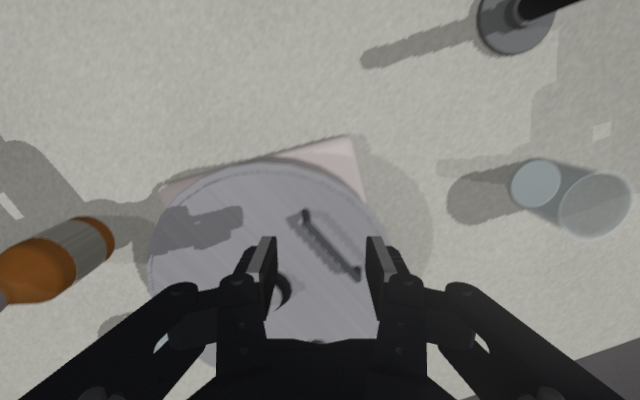

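The wrist camera sits on the tool's −z side, so it needs the TCP to go past the knob to see it. I'll overshoot along +z and look there.

{"api": "jog_arm", "payload": {"increments": [{"rx": 0, "ry": 0, "rz": 0, "x": 0, "y": -19, "z": 53, "hand": 45}, {"rx": 0, "ry": 0, "rz": 0, "x": 0, "y": -18, "z": 53, "hand": 45}, {"rx": 0, "ry": 0, "rz": 0, "x": 0, "y": -18, "z": 53, "hand": 45}, {"rx": 0, "ry": 0, "rz": 0, "x": 0, "y": 0, "z": 0, "hand": 45}]}}

```text
time_s: 1.95
eef_pos: [640.8, -55.5, 239.1]
ee_rot: [0.689, 0.156, 0.691, -0.156]
force: [-0.6, 0.2, -0.2]
grip_width: 0.524
```

```bash
python3 - <<'E'
from h import *
inc([592,-32,240],np.radians(56))
snap('wrist','w2')
E
```

```text
pos [640.83 -55.51 239.06] yaw deg 64.57 x axis [-2.3e-03  3.0e-04 -1.0e+00] F [-0.6   0.2  -0.16] w 0.524 t 1.95
shift tool [ -0.82   0.26 -54.19]  /n [ -0.82   0.26 -54.19]
rotvec [ 0.1496 -0.0022  0.0009]
```

View pics/w2.png

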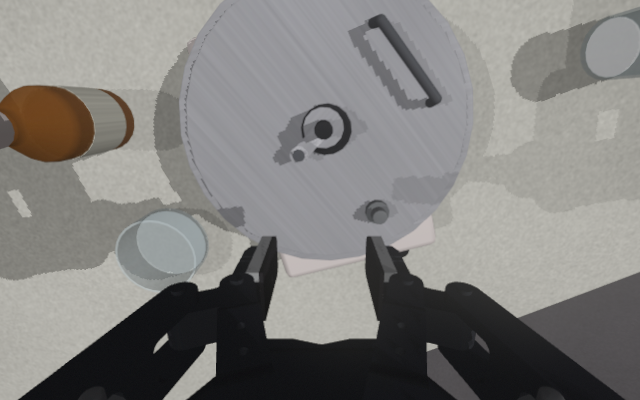

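```bash
python3 - <<'E'
from h import *
a=cv2.imread('pics/w2.png')[90:180,260:370]
cv2.imwrite('pics/z5.png',cv2.resize(a,(770,630)[:2],interpolation=2)[:600])
E
```

```text
(no output)
```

View pics/z5.png

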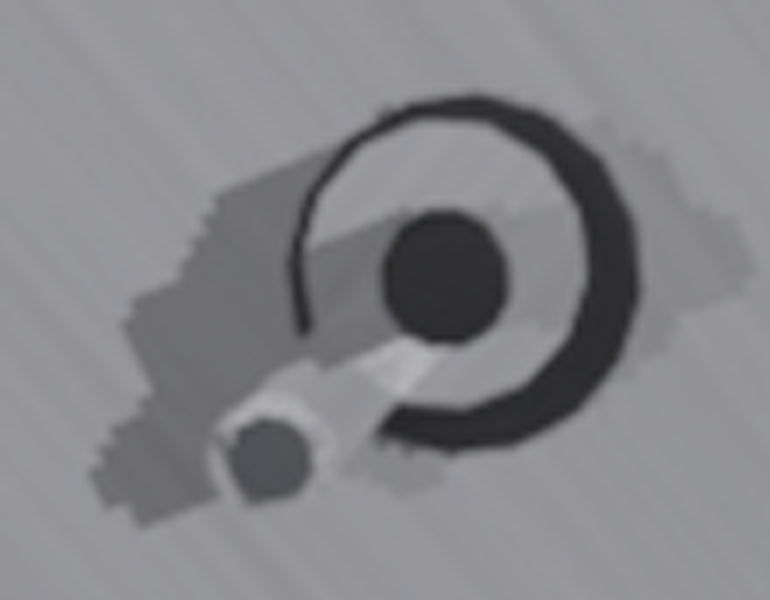

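```bash
python3 - <<'E'
from h import *
s=sense(); W=cam('wrist',s)
f=lambda x,y:(260+x/7,90+y/7)
k=onz(W,f(445,275),154.5); print('knob',k)
for z in (135,140,145): print('piv',z,onz(W,f(268,460),z))
print('disc',onz(W,f(445,268),131)); print('bushring',onz(W,f(466,273),112),onz(W,f(466,273),128))
# lid edge: sanity via gland and handle
print('gland',onz(W,(377,208),130),'handle ends',onz(W,(378,20),134),onz(W,(434,100),134))
E
```

```text
knob [591.03732488 -28.72289558 154.5       ]
piv 135 [602.89293951 -56.96381957 135.        ]
piv 140 [602.29622722 -56.26563856 140.        ]
piv 145 [601.69951493 -55.56745755 145.        ]
disc [592.14021917 -29.03505758 131.        ]
bushring [595.22998564 -27.43369631 112.        ] [593.93623794 -27.13653314 128.        ]
gland [674.30701681 -15.90473213 130.        ] handle ends [538.75208425  39.91357978 134.        ] [609.14212239  58.21082827 134.        ]
```

Wrist view: knob at (323.6,129), pivot at (298,156). That gives a knob at (591,−29), a pivot at (602,−57) and a cover angle of about 0.13 rad. The current yaw suits a straight chord push with the jaws straddling the knob.

```bash
python3 - <<'E'
from h import *
inc([587.4,-27.3,138])
E
```

```text
pos [639.93 -53.82 239.84] yaw deg 64.66 x axis [-2.e-03  7.e-04 -1.e+00] F [-0.89 -1.09  0.61] w 0.526 t 2.0
shift tool [101.96   1.51 -58.61]  /n [101.96   1.51 -58.61]
```

{"api": "jog_arm", "payload": {"increments": [{"rx": 0, "ry": 0, "rz": 0, "x": 0, "y": 1.5, "z": -30, "hand": 45}, {"rx": 0, "ry": 0, "rz": 0, "x": 20, "y": 0, "z": -28.6, "hand": 45}, {"rx": 0, "ry": 0, "rz": 0, "x": 20, "y": 0, "z": 0, "hand": 45}, {"rx": 0, "ry": 0, "rz": 0, "x": 0, "y": 0, "z": 0, "hand": 45}]}}

```text
time_s: 2.5
eef_pos: [586.2, -25.4, 200.8]
ee_rot: [0.689, 0.154, 0.691, -0.154]
force: [0.2, -0.2, -0.0]
grip_width: 0.524
```

```bash
python3 - <<'E'
from h import *
inc([587.4,-27.3,138])
snap('scene','s2')
a=cv2.imread('pics/s2.png')[120:240,240:400]
cv2.imwrite('pics/z6.png',cv2.resize(a,(800,600),interpolation=2))
E
```

```text
pos [586.19 -25.41 200.79] yaw deg 64.81 x axis [-2.1e-03  6.0e-04 -1.0e+00] F [ 0.15 -0.2  -0.04] w 0.524 t 2.5
shift tool [62.79 -1.17  2.04]  /n [62.79 -1.17  2.04]
```

View pics/z6.png

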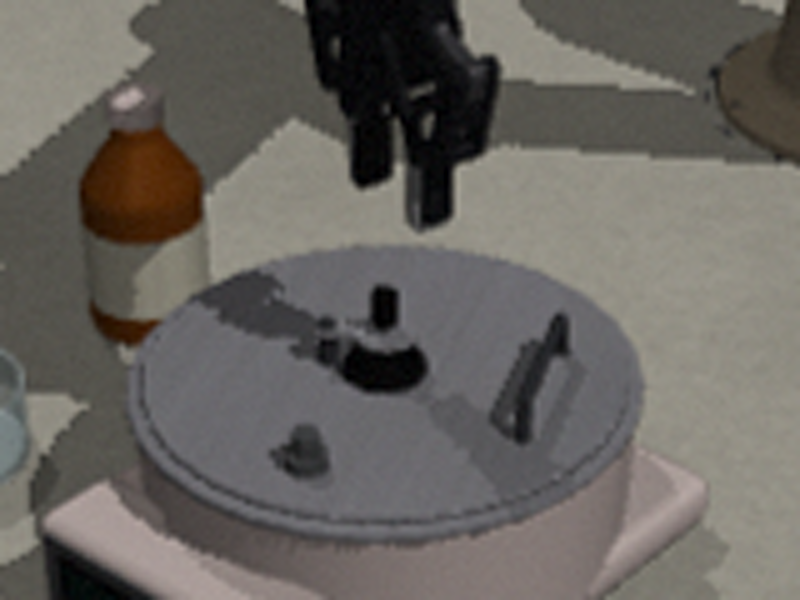

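The jaws are above the knob and straddle it: finger tips at (370,180) and (430,222) in the crop, knob at (383,300). I'll go down.

{"api": "jog_arm", "payload": {"increments": [{"rx": 0, "ry": 0, "rz": 0, "x": 25, "y": -1, "z": 2, "hand": 45}, {"rx": 0, "ry": 0, "rz": 0, "x": 25, "y": 0, "z": 0, "hand": 45}, {"rx": 0, "ry": 0, "rz": 0, "x": 12.5, "y": 0, "z": 0, "hand": 45}, {"rx": 0, "ry": 0, "rz": 0, "x": 0, "y": 0, "z": 0, "hand": 45}]}}

```text
time_s: 3.05
eef_pos: [588.8, -28.3, 139.0]
ee_rot: [0.69, 0.155, 0.69, -0.155]
force: [-0.2, 0.3, 0.3]
grip_width: 0.53
```

```bash
python3 - <<'E'
from h import *
inc([587.4,-27.3,138])
snap('scene','s3')
a=cv2.imread('pics/s3.png')[120:240,240:400]
cv2.imwrite('pics/z7.png',cv2.resize(a,(800,600),interpolation=2))
E
```

```text
pos [588.82 -28.27 138.99] yaw deg 64.75 x axis [-2.e-04  1.e-04 -1.e+00] F [-0.18  0.31  0.34] w 0.53 t 3.05
shift tool [ 0.99  0.27 -1.7 ]  /n [ 0.99  0.27 -1.7 ]
```

View pics/z7.png

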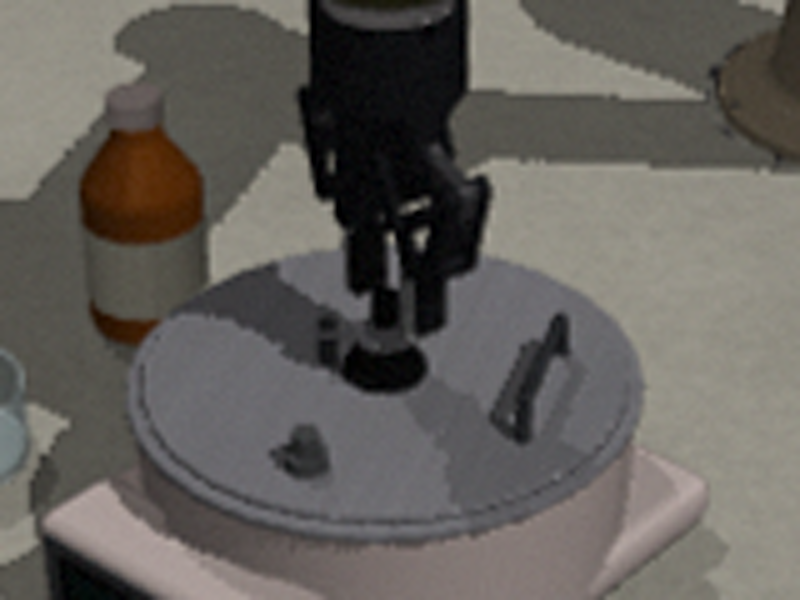

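The knob stands between the jaws at (385,300). I'll push along −y slowly.

{"api": "jog_arm", "payload": {"increments": [{"rx": 0, "ry": 0, "rz": 0, "x": 0, "y": -8, "z": 0, "hand": 45}, {"rx": 0, "ry": 0, "rz": 0, "x": 0, "y": -8, "z": 0, "hand": 45}, {"rx": 0, "ry": 0, "rz": 0, "x": 0, "y": -8, "z": 0, "hand": 45}, {"rx": 0, "ry": 0, "rz": 0, "x": 0, "y": -8, "z": 0, "hand": 45}, {"rx": 0, "ry": 0, "rz": 0, "x": 0, "y": -6, "z": 0, "hand": 45}]}}

```text
time_s: 3.72
eef_pos: [572.1, -62.8, 139.0]
ee_rot: [0.69, 0.155, 0.69, -0.154]
force: [-0.5, 2.4, -0.4]
grip_width: 0.525
```

{"api": "jog_arm", "payload": {"increments": [{"rx": 0, "ry": 0, "rz": 0, "x": 0, "y": -6, "z": 0, "hand": 45}, {"rx": 0, "ry": 0, "rz": 0, "x": 0, "y": -6, "z": 0, "hand": 45}, {"rx": 0, "ry": 0, "rz": 0, "x": 0, "y": -4, "z": 0, "hand": 45}, {"rx": 0, "ry": 0, "rz": 0, "x": 0, "y": 0, "z": 0, "hand": 45}]}}

```text
time_s: 4.22
eef_pos: [565.6, -77.8, 138.9]
ee_rot: [0.69, 0.155, 0.69, -0.155]
force: [1.5, -0.2, 1.0]
grip_width: 0.525
```

```bash
python3 - <<'E'
from h import *
inc([587.4,-27.3,138])
snap('scene','s4')
a=cv2.imread('pics/s4.png')[120:240,240:400]
cv2.imwrite('pics/z8.png',cv2.resize(a,(800,600),interpolation=2))
E
```

```text
pos [565.64 -77.81 138.91] yaw deg 64.72 x axis [-1.e-04 -6.e-04 -1.e+00] F [ 1.53 -0.15  0.97] w 0.525 t 4.225
shift tool [ 0.88 54.97 -1.89]  /n [ 0.88 54.97 -1.89]
```

View pics/z8.png

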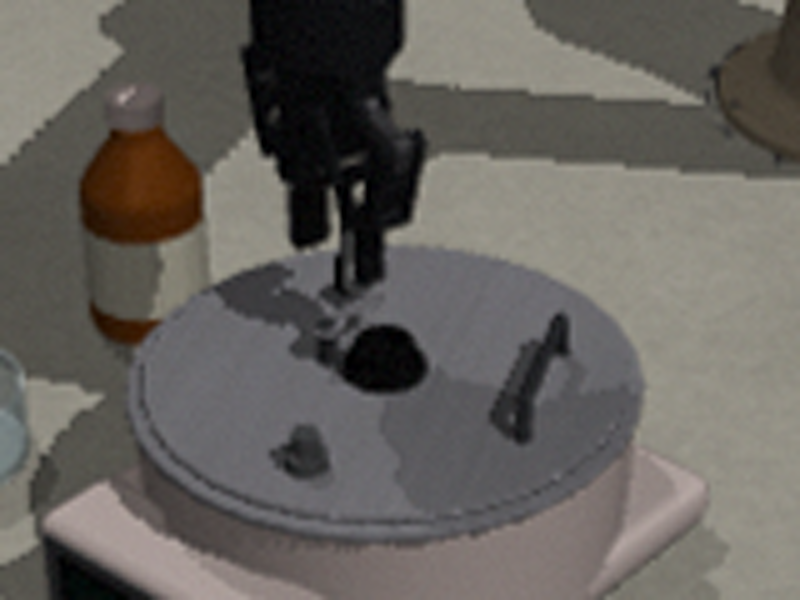

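The cover has swung clear: the disc is now at (345,300) and the bush is open at (385,360). I'll raise the arm and look with the wrist camera to measure the angle and the bush centre.

{"api": "jog_arm", "payload": {"increments": [{"rx": 0, "ry": 0, "rz": 0, "x": -30, "y": 0, "z": 0, "hand": 45}, {"rx": 0, "ry": 0, "rz": 0, "x": -40, "y": 0, "z": 0, "hand": 45}, {"rx": 0, "ry": 0, "rz": 0, "x": -40, "y": 35, "z": 35, "hand": 45}, {"rx": 0, "ry": 0, "rz": 0, "x": 0, "y": 20, "z": 40, "hand": 45}, {"rx": 0, "ry": 0, "rz": 0, "x": 0, "y": 0, "z": 0, "hand": 45}]}}

```text
time_s: 4.9
eef_pos: [657.5, -59.6, 246.1]
ee_rot: [0.689, 0.154, 0.691, -0.154]
force: [-0.2, 0.1, -1.4]
grip_width: 0.527
```

{"api": "jog_arm", "payload": {"increments": [{"rx": 0, "ry": 0, "rz": 0, "x": 0, "y": 0, "z": 0, "hand": 45}, {"rx": 0, "ry": 0, "rz": 0, "x": 0, "y": 0, "z": 0, "hand": 45}]}}

```text
time_s: 5.15
eef_pos: [655.5, -60.0, 248.6]
ee_rot: [0.69, 0.155, 0.69, -0.155]
force: [0.1, 0.4, 0.4]
grip_width: 0.526
```

```bash
python3 - <<'E'
from h import *
inc([457,326,250])
s,im=snap('wrist','w3'); import json; json.dump({k:list(np.atleast_1d(v)) for k,v in s.items()},open('pics/w3.json','w'))
print(sense()['eef_pos']-s['eef_pos'])
W=cam('wrist',s); u,v=proj(W,[594,-28,128])[0].round().astype(int); print(u,v)
a=cv2.imread('pics/w3.png')[v-45:v+45,u-55:u+55]
cv2.imwrite('pics/z9.png',cv2.resize(a,None,fx=6.5,fy=6.5,interpolation=2)); print(u-55,v-45)
snap('top','t3')
a=cv2.imread('pics/t3.png')[155:215,310:380]
cv2.imwrite('pics/z10.png',cv2.resize(a,None,fx=8,fy=8,interpolation=2))
E
```

```text
pos [655.49 -59.96 248.57] yaw deg 64.73 x axis [ 0.e+00 -2.e-04 -1.e+00] F [0.05 0.4  0.36] w 0.526 t 5.15
shift tool [  -1.51  264.26 -344.28]  /n [  -1.51  264.26 -344.28]
[ 0.10042771 -0.0100117   0.13753109]
324 108
269 63
```

View pics/z9.png

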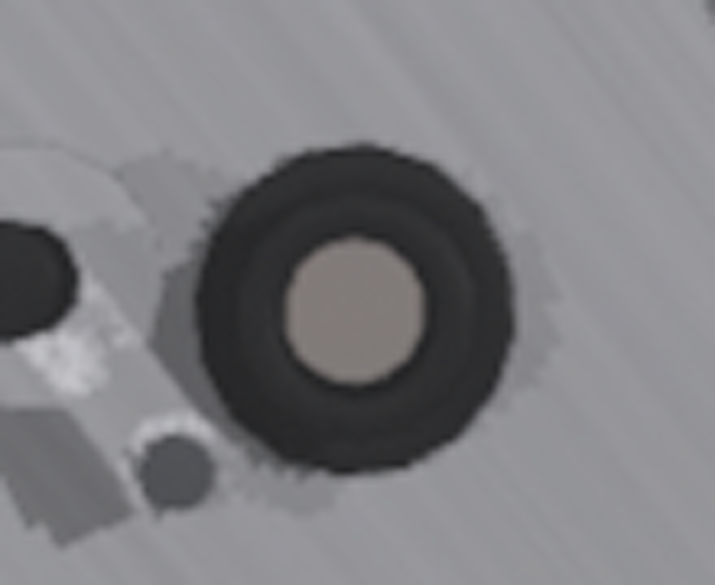

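View pics/z10.png

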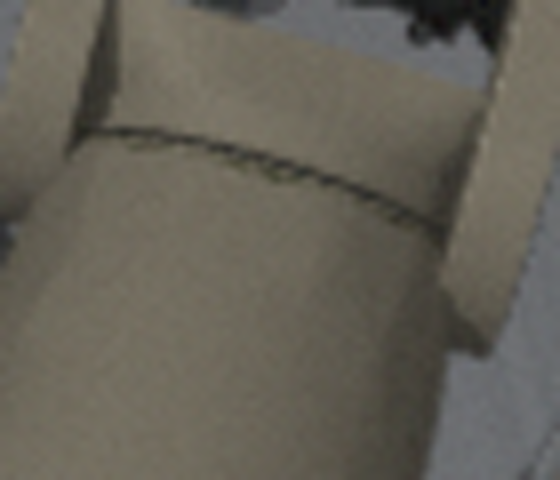

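The bush is open in the wrist view: the bore's lower rim shows as a tan disc at crop (355,310), and the flange at crop (356,310). Next come thresholded centres, plus cover positions.

```bash
python3 - <<'E'
from h import *
import json
s=json.load(open('pics/w3.json')); s['ee_rot']=np.array(s['ee_rot']); W=cam('wrist',s)
print('cam',(-W[2].T@W[3]).round(1))
im=cv2.imread('pics/w3.png'); g=cv2.cvtColor(im,6)[63:153,269:379]; g=cv2.resize(g,None,fx=8,fy=8,interpolation=cv2.INTER_CUBIC)
m=(g<85).astype(np.uint8)
cs,h=cv2.findContours(m,cv2.RETR_CCOMP,cv2.CHAIN_APPROX_NONE)
for i,c in enumerate(cs):
    if cv2.contourArea(c)>8000:
        e=cv2.fitEllipse(c); u=((e[0][0]-3.5)/8+269,(e[0][1]-3.5)/8+63)
        print(h[0][i][3],cv2.contourArea(c)/64,np.array(u).round(2),np.array(e[1])/8,[onz(W,u,z).round(1) for z in (98,110,112,128)])
# enhanced
e=cv2.convertScaleAbs(g,alpha=5,beta=-100); cv2.imwrite('pics/z11.png',cv2.resize(e,(733,600)))
fz=lambda x,y:(269+x/6.5,63+y/6.5)
print('pivot',onz(W,fz(175,470),140)); print('knob',onz(W,fz(8,280),154.5))
E
```

```text
cam [588.6 -28.5 391. ]
-1 174.3046875 [273.6  105.71] [12.77888393 19.41445923] [array([572.8, -69.5,  98. ]), array([573.5, -67.8, 110. ]), array([573.6, -67.6, 112. ]), array([574.4, -65.3, 128. ])]
-1 1960.5546875 [322.73 110.41] [49.39130402 50.55526733] [array([596. , -30.2,  98. ]), array([595.7, -30.2, 110. ]), array([595.7, -30.2, 112. ]), array([595.3, -30.1, 128. ])]
2 372.515625 [323.04 110.39] [21.36043549 22.20856285] [array([596.1, -30. ,  98. ]), array([595.8, -29.9, 110. ]), array([595.8, -29.9, 112. ]), array([595.3, -29.8, 128. ])]
pivot [603.3355856  -58.02933505 140.        ]
knob [575.01020427 -64.00544019 154.5       ]
```

View pics/z11.png

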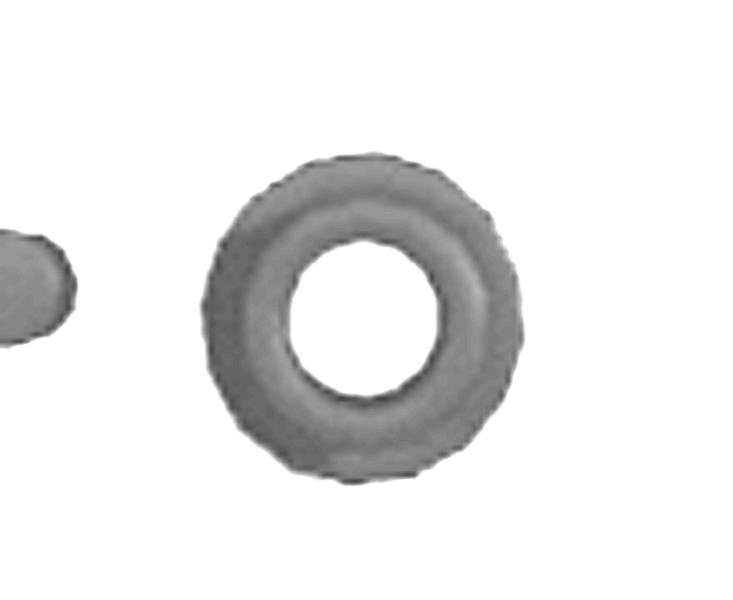

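View pics/w3.png

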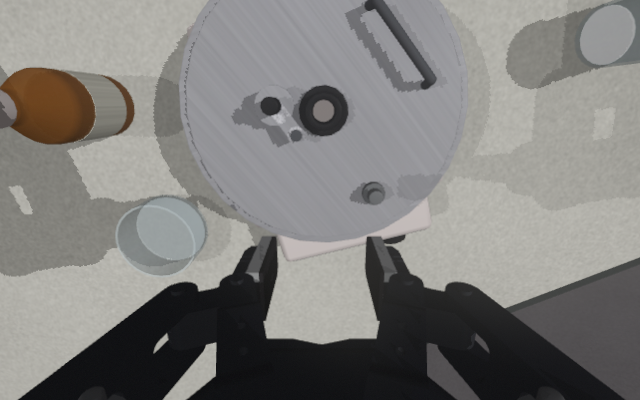

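The bush centre is near (595.6,−30.0) and the cover is open by about 1.5 rad. Now to the viewing pose for the thermometer.

```bash
python3 - <<'E'
from h import *
inc([516,298,265],None,8)
E
```

```text
pos [655.68 -59.96 248.7 ] yaw deg 64.73 x axis [ 4.e-04 -3.e-04 -1.e+00] F [0.75 0.73 0.55] w 0.527 t 5.25
shift tool [ -16.45  264.06 -279.13]  /n [ -2.06  33.01 -34.89]
```

{"api": "jog_arm", "payload": {"increments": [{"rx": 0, "ry": 0, "rz": 0, "x": -4, "y": 33, "z": -35, "hand": 45}, {"rx": 0, "ry": 0, "rz": 0, "x": -4, "y": 33, "z": -35, "hand": 45}, {"rx": 0, "ry": 0, "rz": 0, "x": -4, "y": 33, "z": -35, "hand": 45}, {"rx": 0, "ry": 0, "rz": 0, "x": -4, "y": 33, "z": -35, "hand": 45}, {"rx": 0, "ry": 0, "rz": 0, "x": 0, "y": 33, "z": -35, "hand": 45}]}}

```text
time_s: 5.88
eef_pos: [567.4, 165.3, 264.9]
ee_rot: [0.69, 0.155, 0.69, -0.155]
force: [0.1, 0.5, 0.5]
grip_width: 0.527
```

{"api": "jog_arm", "payload": {"increments": [{"rx": 0, "ry": 0, "rz": 0, "x": 0, "y": 33, "z": -35, "hand": 45}, {"rx": 0, "ry": 0, "rz": 0, "x": 0, "y": 33, "z": -35, "hand": 45}, {"rx": 0, "ry": 0, "rz": 0, "x": 0, "y": 33, "z": -34, "hand": 45}, {"rx": 0, "ry": 0, "rz": 0, "x": 0, "y": 0, "z": 0, "hand": 45}, {"rx": 0, "ry": 0, "rz": 0, "x": 0, "y": 0, "z": 0, "hand": 45}]}}

```text
time_s: 6.5
eef_pos: [516.6, 297.3, 264.3]
ee_rot: [0.69, 0.155, 0.69, -0.155]
force: [0.0, -0.3, -0.2]
grip_width: 0.525
```

```bash
python3 - <<'E'
from h import *
inc([516,298,265])
s,im=snap('wrist','w4'); import json; json.dump({k:list(np.atleast_1d(v)) for k,v in s.items()},open('pics/w4.json','w'))
W=cam('wrist',s); print(proj(W,[[457,326,205],[457,326,135],[457,326,12]]))
E
```

```text
pos [516.61 297.3  264.3 ] yaw deg 64.73 x axis [ 4.e-04 -3.e-04 -1.e+00] F [ 0.02 -0.26 -0.15] w 0.525 t 6.5
shift tool [-0.7   0.38 -0.85]  /n [-0.7   0.38 -0.85]
[[321.98352892 114.63657609]
 [321.72597405 111.38696683]
 [321.49339407 108.45263434]]
```

View pics/w4.png

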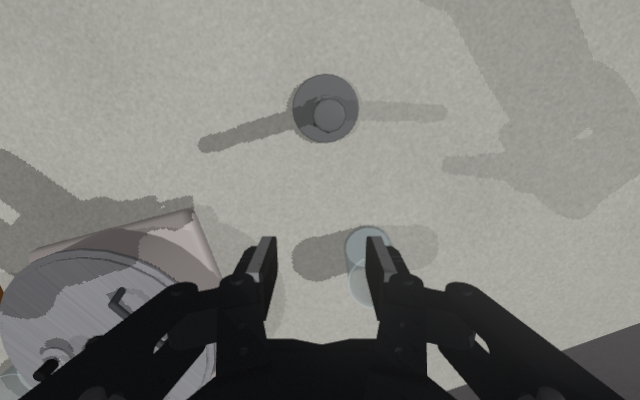

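Grip top at pixel (329,114), foot centre at (325.5,108).

```bash
python3 - <<'E'
from h import *
import json
s=json.load(open('pics/w4.json')); W=cam('wrist',s)
a=cv2.imread('pics/w4.png')[65:150,280:375]; g=cv2.resize(a,None,fx=7,fy=7,interpolation=2); cv2.imwrite('pics/z12.png',g)
print(onz(W,(329,114),205),onz(W,(325.5,108),12)); print('cam',(-W[2].T@W[3]).round(1))
E
```

```text
[458.56164674 330.23641233 205.        ] [458.64083864 330.7528051   12.        ]
cam [449.6 328.8 406.7]
```

View pics/z12.png

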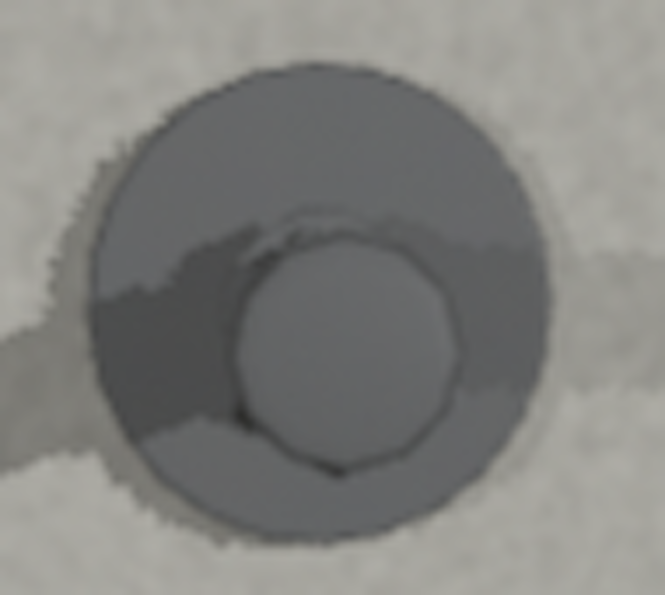

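```bash
python3 - <<'E'
from h import *
import json
s=json.load(open('pics/w4.json')); W=cam('wrist',s); S=cam('scene')
print('wrist',onz(W,(330,115.6),205),onz(W,(325.9,108.3),12))
print('scene grip',onz(S,(480,174.7),205),'foot',onz(S,(468,241.5),12))
print('scene bush',onz(S,(240+385/5,120+352/5),128))
print('tool rot joints',sense()['joints'])
E
```

```text
wrist [459.73895621 330.39883782 205.        ] [459.18087304 331.05156457  12.        ]
scene grip [463.66617787 330.95024035 205.        ] foot [468.40631434 331.98149203  12.        ]
scene bush [609.09761865 -21.4270961  128.        ]
tool rot joints [ 3.25246535e-01  4.54066876e-01  1.21083833e+00 -3.17008639e-04
  1.47652300e+00 -8.03573574e-01]
```

```bash
python3 - <<'E'
from h import *
inc([459.3,330,153],np.radians(64.7))
E
```

```text
pos [516.84 296.94 264.25] yaw deg 64.68 x axis [ 3.e-04 -2.e-04 -1.e+00] F [0.22 0.73 0.82] w 0.529 t 6.55
shift tool [111.22   5.29 -66.19]  /n [111.22   5.29 -66.19]
rotvec [-0.0004  0.0003  0.0001]
```

{"api": "jog_arm", "payload": {"increments": [{"rx": 0, "ry": 0, "rz": 0, "x": 0, "y": 5.3, "z": -33, "hand": 50}, {"rx": 0, "ry": 0, "rz": 0, "x": 0, "y": 0, "z": -33, "hand": 50}, {"rx": 0, "ry": 0, "rz": 0, "x": 20, "y": 0, "z": 0, "hand": 50}, {"rx": 0, "ry": 0, "rz": 0, "x": 15, "y": 0, "z": 0, "hand": 50}, {"rx": 0, "ry": 0, "rz": 0, "x": 0, "y": 0, "z": 0, "hand": 50}]}}

```text
time_s: 7.18
eef_pos: [459.3, 330.0, 228.0]
ee_rot: [0.689, 0.155, 0.691, -0.156]
force: [-0.5, 0.2, 0.2]
grip_width: 0.586
```

```bash
python3 - <<'E'
from h import *
inc([459.3,330,153],np.radians(64.7))
s,im=snap('wrist','w5'); snap('scene','s5')
cv2.imwrite('pics/z13.png',cv2.resize(cv2.imread('pics/s5.png')[80:260,400:560],None,fx=3.3,fy=3.3,interpolation=2))
E
```

```text
pos [459.27 329.99 227.99] yaw deg 64.66 x axis [-0.0021 -0.001  -1.    ] F [-0.48  0.21  0.24] w 0.586 t 7.175
shift tool [74.99  0.16  0.13]  /n [74.99  0.16  0.13]
rotvec [-0.0007 -0.0015  0.0018]
```

View pics/w5.png

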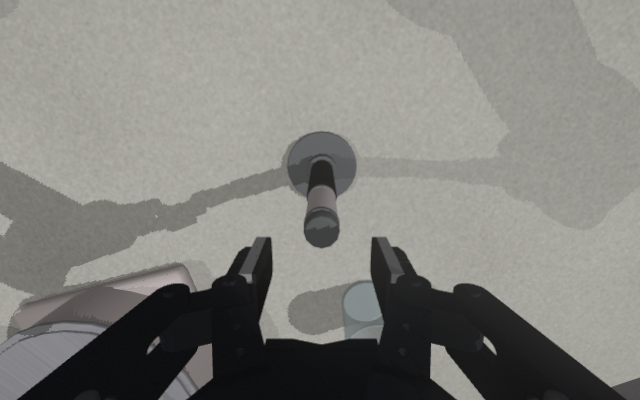

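View pics/z13.png

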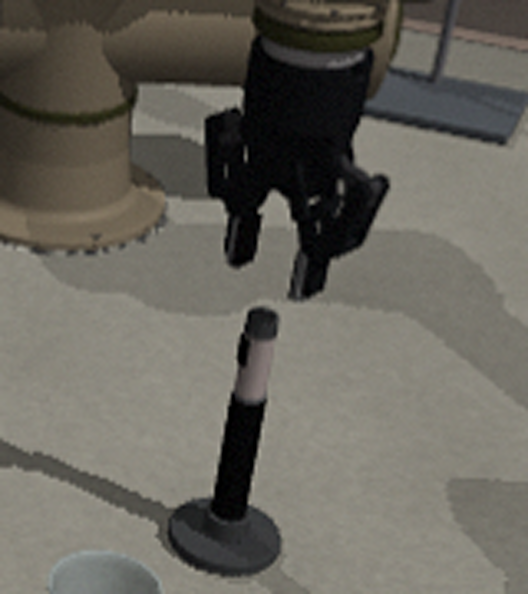

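The probe is centred between the jaws: it sits at column 321 and the finger midpoint is at 321. I'll descend and close.

{"api": "jog_arm", "payload": {"increments": [{"rx": 0, "ry": 0, "rz": 0, "x": 25, "y": 0, "z": 0, "hand": 50}, {"rx": 0, "ry": 0, "rz": 0, "x": 25, "y": 0, "z": 0, "hand": 50}, {"rx": 0, "ry": 0, "rz": 0, "x": 15, "y": 0, "z": 0, "hand": 50}, {"rx": 0, "ry": 0, "rz": 0, "x": 10, "y": 0, "z": 0, "hand": 50}, {"rx": 0, "ry": 0, "rz": 0, "x": 0, "y": 0, "z": 0, "hand": 50}]}}

```text
time_s: 7.9
eef_pos: [459.2, 330.9, 154.0]
ee_rot: [0.69, 0.155, 0.69, -0.155]
force: [-0.0, 0.4, -0.8]
grip_width: 0.58
```

```bash
python3 - <<'E'
from h import *
inc([459.3,330,153],np.radians(64.7))
s,im=snap('wrist','w6'); snap('scene','s6')
cv2.imwrite('pics/z14.png',cv2.resize(cv2.imread('pics/s6.png')[80:260,400:560],None,fx=3.3,fy=3.3,interpolation=2))
E
```

```text
pos [459.16 330.91 154.03] yaw deg 64.74 x axis [-2.e-04 -1.e-04 -1.e+00] F [-0.01  0.39 -0.77] w 0.58 t 7.9
shift tool [ 1.03 -0.76  0.51]  /n [ 1.03 -0.76  0.51]
rotvec [ 0.0007 -0.0002  0.0002]
```

View pics/w6.png

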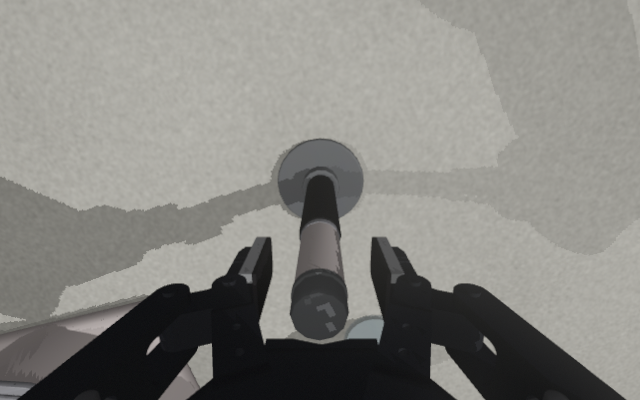

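View pics/z14.png

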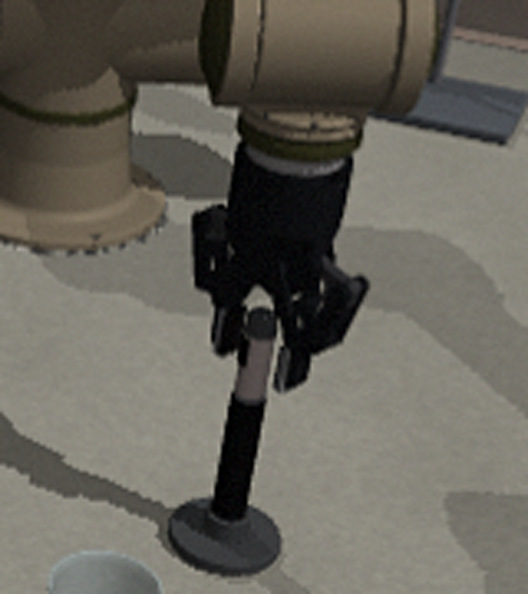

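The grip is between the pads. I'll close at 40 N.

{"api": "jog_arm", "payload": {"increments": [{"rx": 0, "ry": 0, "rz": 0, "x": 0, "y": 0, "z": 0, "hand": 25}, {"rx": 0, "ry": 0, "rz": 0, "x": 0, "y": 0, "z": 0, "hand": 12}, {"rx": 0, "ry": 0, "rz": 0, "x": 0, "y": 0, "z": 0, "hand": 8}, {"rx": 0, "ry": 0, "rz": 0, "x": 0, "y": 0, "z": 0, "hand": 8}, {"rx": 0, "ry": 0, "rz": 0, "x": 0, "y": 0, "z": 0, "hand": 8}], "force": 40}}

```text
time_s: 8.62
eef_pos: [459.3, 331.0, 154.6]
ee_rot: [0.69, 0.155, 0.69, -0.154]
force: [-0.9, -1.1, 6.0]
grip_width: 0.249
```

{"api": "jog_arm", "payload": {"increments": [{"rx": 0, "ry": 0, "rz": 0, "x": 0, "y": 0, "z": 0, "hand": 8}, {"rx": 0, "ry": 0, "rz": 0, "x": 0, "y": 0, "z": 0, "hand": 8}]}}

```text
time_s: 8.88
eef_pos: [459.3, 331.0, 154.6]
ee_rot: [0.69, 0.155, 0.69, -0.154]
force: [-0.4, -1.0, 6.3]
grip_width: 0.25
```

```bash
python3 - <<'E'
from h import *
inc([459.3,330,300],np.radians(64.7)); print(sense()['wrist_torque'])
s,im=snap('wrist','w7')
E
```

```text
pos [459.27 331.02 154.63] yaw deg 64.75 x axis [ 9.e-04  3.e-04 -1.e+00] F [-0.43 -0.98  6.3 ] w 0.25 t 8.875
shift tool [-145.37   -0.82    0.56]  /n [-145.37   -0.82    0.56]
rotvec [ 0.0008  0.0007 -0.0006]
[-0.1804028   0.16240649  0.0098888 ]
```

View pics/w7.png

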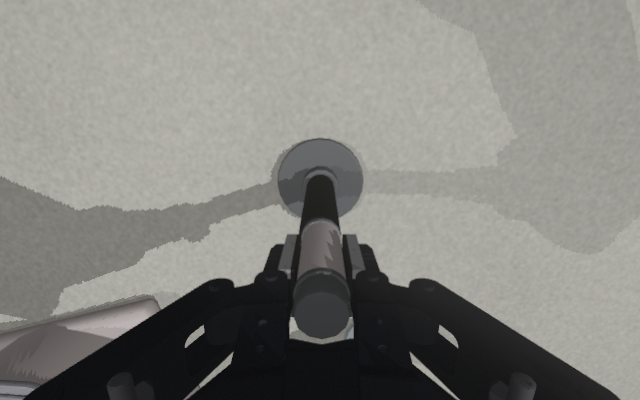

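Held: opening 21.4 mm. I'll draw it straight up.

{"api": "jog_arm", "payload": {"increments": [{"rx": 0, "ry": 0, "rz": 0, "x": -8, "y": 0, "z": 0, "hand": 8}, {"rx": 0, "ry": 0, "rz": 0, "x": -15, "y": 0, "z": 0, "hand": 8}, {"rx": 0, "ry": 0, "rz": 0, "x": -20, "y": 0, "z": 0, "hand": 8}, {"rx": 0, "ry": 0, "rz": 0, "x": -20, "y": 0, "z": 0, "hand": 8}, {"rx": 0, "ry": 0, "rz": 0, "x": -20, "y": 0, "z": 0, "hand": 8}]}}

```text
time_s: 9.55
eef_pos: [459.1, 331.0, 238.6]
ee_rot: [0.69, 0.155, 0.69, -0.154]
force: [0.4, 0.1, -0.4]
grip_width: 0.245
```

{"api": "jog_arm", "payload": {"increments": [{"rx": 0, "ry": 0, "rz": 0, "x": -20, "y": 0, "z": 0, "hand": 8}, {"rx": 0, "ry": 0, "rz": 0, "x": -20, "y": 0, "z": 0, "hand": 8}, {"rx": 0, "ry": 0, "rz": 0, "x": -20, "y": 0, "z": 0, "hand": 8}, {"rx": 0, "ry": 0, "rz": 0, "x": -20, "y": 0, "z": 0, "hand": 8}, {"rx": 0, "ry": 0, "rz": 0, "x": 0, "y": 0, "z": 0, "hand": 8}]}}

```text
time_s: 10.18
eef_pos: [459.3, 331.1, 318.9]
ee_rot: [0.691, 0.155, 0.689, -0.154]
force: [-0.7, -0.2, -0.8]
grip_width: 0.242
```

```bash
python3 - <<'E'
from h import *
inc([595.6,-30,320],np.radians(64.7)); print(sense()['wrist_torque'])
s,im=snap('wrist','w8'); snap('scene','s8')
cv2.imwrite('pics/z15.png',cv2.resize(cv2.imread('pics/s8.png')[80:260,400:560],None,fx=3.3,fy=3.3,interpolation=2))
E
```

```text
pos [459.34 331.1  318.9 ] yaw deg 64.75 x axis [ 0.0031  0.0014 -1.    ] F [-0.71 -0.16 -0.78] w 0.242 t 10.175
shift tool [  -1.18 -268.46  277.29]  /n [  -1.18 -268.46  277.29]
rotvec [ 0.0008  0.0022 -0.0026]
[ 0.00633322 -0.009808   -0.0040889 ]
```

View pics/w8.png

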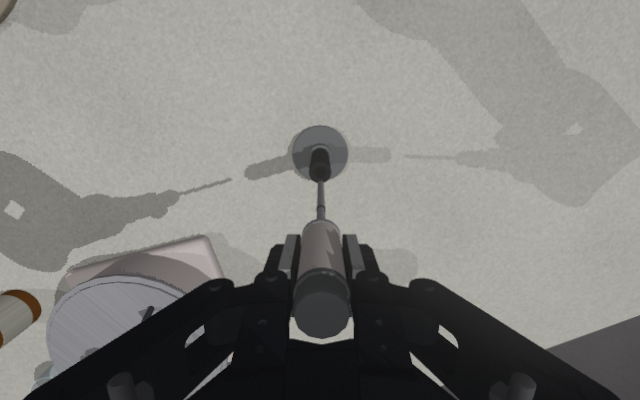

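View pics/z15.png

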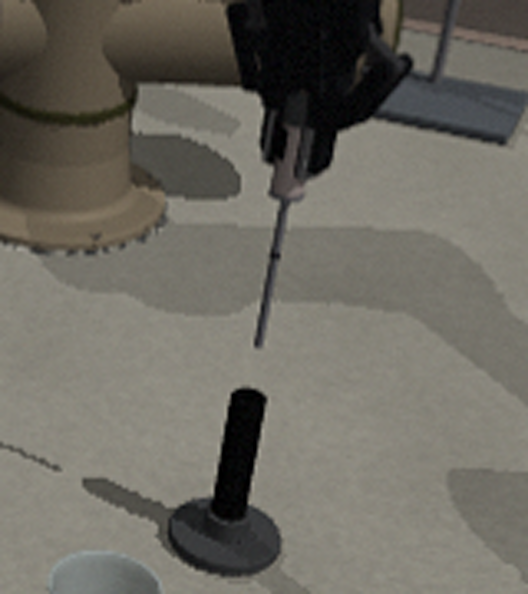

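The thermometer is free: tip in the scene crop at (259,345), above the sleeve mouth at (249,392). Now to the bush.

{"api": "jog_arm", "payload": {"increments": [{"rx": 0, "ry": 0, "rz": 0, "x": -3, "y": -15, "z": 16, "hand": 8}, {"rx": 0, "ry": 0, "rz": 0, "x": 0, "y": -25, "z": 26, "hand": 8}, {"rx": 0, "ry": 0, "rz": 0, "x": 0, "y": -32, "z": 33, "hand": 8}, {"rx": 0, "ry": 0, "rz": 0, "x": 0, "y": -32, "z": 33, "hand": 8}, {"rx": 0, "ry": 0, "rz": 0, "x": 0, "y": -32, "z": 33, "hand": 8}]}}

```text
time_s: 10.9
eef_pos: [528.6, 146.3, 319.1]
ee_rot: [0.689, 0.154, 0.691, -0.155]
force: [-0.0, -0.2, -0.9]
grip_width: 0.249
```

{"api": "jog_arm", "payload": {"increments": [{"rx": 0, "ry": 0, "rz": 0, "x": 0, "y": -32, "z": 33, "hand": 8}, {"rx": 0, "ry": 0, "rz": 0, "x": 0, "y": -32, "z": 33, "hand": 8}, {"rx": 0, "ry": 0, "rz": 0, "x": 0, "y": -30, "z": 31, "hand": 8}, {"rx": 0, "ry": 0, "rz": 0, "x": 0, "y": -20, "z": 21, "hand": 8}, {"rx": 0, "ry": 0, "rz": 0, "x": 0, "y": -12, "z": 12, "hand": 8}]}}

```text
time_s: 11.52
eef_pos: [592.5, -22.8, 319.0]
ee_rot: [0.689, 0.155, 0.691, -0.155]
force: [-1.1, 0.3, -1.0]
grip_width: 0.244
```

{"api": "jog_arm", "payload": {"increments": [{"rx": 0, "ry": 0, "rz": 0, "x": 0, "y": -6, "z": 6, "hand": 8}, {"rx": 0, "ry": 0, "rz": 0, "x": 0, "y": 0, "z": 0, "hand": 8}, {"rx": 0, "ry": 0, "rz": 0, "x": 0, "y": 0, "z": 0, "hand": 8}, {"rx": 0, "ry": 0, "rz": 0, "x": 0, "y": 0, "z": 0, "hand": 8}]}}

```text
time_s: 12.02
eef_pos: [595.1, -28.9, 320.3]
ee_rot: [0.69, 0.154, 0.69, -0.154]
force: [-0.5, -0.2, 0.1]
grip_width: 0.246
```

```bash
cat >> h.py <<'E'
import json
def snapj(n,f):
    s,im=snap(n,f); json.dump({k:np.atleast_1d(v).tolist() for k,v in s.items()},open('pics/%s.json'%f,'w')); return s,im
E
python3 - <<'E'
from h import *
inc([595.6,-30,320],np.radians(64.7)); print(sense()['wrist_torque'])
snapj('wrist','w9'); snapj('scene','s9')
cv2.imwrite('pics/z16.png',cv2.resize(cv2.imread('pics/w9.png')[90:270,220:420],None,fx=3.3,fy=3.3,interpolation=2))
cv2.imwrite('pics/z17.png',cv2.resize(cv2.imread('pics/s9.png')[100:230,240:400],None,fx=4.5,fy=4.5,interpolation=2))
E
```

```text
pos [595.12 -28.92 320.27] yaw deg 64.8 x axis [ 2.e-04  0.e+00 -1.e+00] F [-0.47 -0.18  0.15] w 0.246 t 12.025
shift tool [ 0.27 -0.78  0.89]  /n [ 0.27 -0.78  0.89]
rotvec [ 0.0017  0.0002 -0.0001]
[ 0.00185547  0.0124311  -0.06122927]
```

View pics/z16.png

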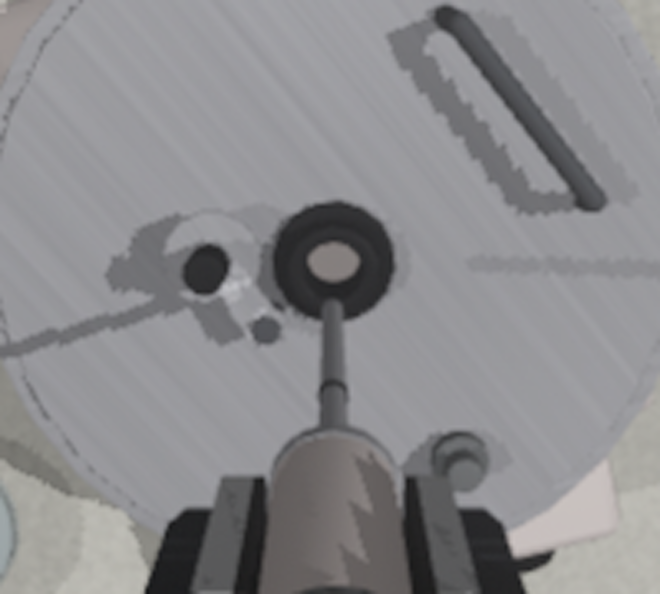

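View pics/z17.png

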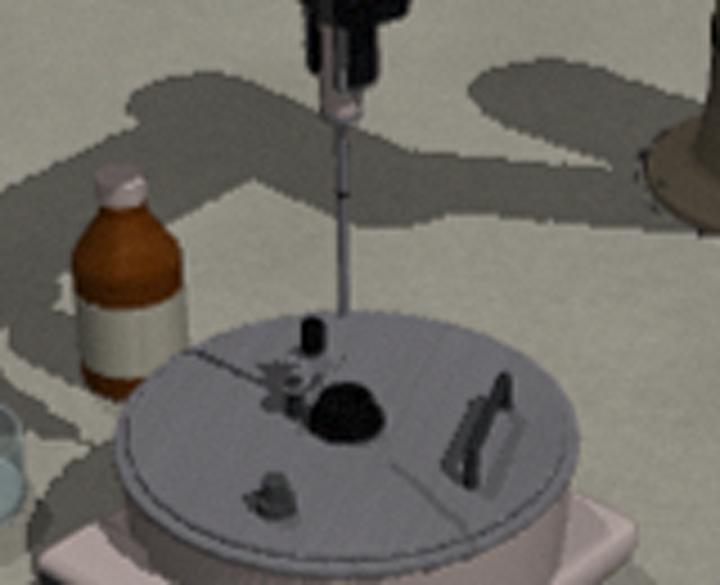

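```bash
cat > m.py <<'E'
from h import *
import sys
def load(f): return json.load(open('pics/%s.json'%f))
E
python3 - <<'E'
from m import *
s=load('w9'); W=cam('wrist',s); S=cam('scene')
p=np.array(s['eef_pos']); zt=p[2]-139.6
u=lambda x,y:(220+x/3.3,90+y/3.3)
tip=onz(W,u(331.5,301),zt); b=onz(W,u(333,261),110); mk=onz(W,u(332,386),zt+75)
print('tip',tip,'mark',mk,'bush by flange',b,'tip-TCP',(tip-p)[:2],'tcp',p)
v=lambda x,y:(240+x/4.5,100+y/4.5)
print('scene tip',onz(S,v(344,313),zt),'mark',onz(S,v(343,195),zt+75),'bush',onz(S,v(347,405),128))
print('scene tip height if at wrist xy', proj(S,[tip,mk,[b[0],b[1],128]]), v(344,313),v(343,195),v(347,405))
E
```

```text
tip [593.5245966  -28.83578807 180.66518307] mark [593.46767167 -28.56939371 255.66518307] bush by flange [596.78515623 -29.89169624 110.        ] tip-TCP [-1.59954286  0.0823043 ] tcp [595.12413945 -28.91809238 320.26518307]
scene tip [598.55410325 -28.37902365 180.66518307] mark [602.18653037 -25.00856507 255.66518307] bush [607.42975862 -22.1364394  128.        ]
scene tip height if at wrist xy [[317.36936783 168.58727347]
 [316.88777772 141.46244649]
 [316.715885   187.11517995]] (316.44444444444446, 169.55555555555554) (316.22222222222223, 143.33333333333334) (317.1111111111111, 190.0)
```

Wrist rays put the tip about 3.3 mm short of the bush axis along tool z. The scene view is within about 3 mm of that. I'll correct partly, lower to just above the mouth, and compare there at nearly equal depth.

{"api": "jog_arm", "payload": {"increments": [{"rx": 0, "ry": 0, "rz": 0, "x": 10, "y": 0, "z": 1.3, "hand": 8}, {"rx": 0, "ry": 0, "rz": 0, "x": 15, "y": 0, "z": 1.2, "hand": 8}, {"rx": 0, "ry": 0, "rz": 0, "x": 9, "y": 0, "z": 0, "hand": 8}, {"rx": 0, "ry": 0, "rz": 0, "x": 5, "y": 0, "z": 0, "hand": 8}, {"rx": 0, "ry": 0, "rz": 0, "x": 0, "y": 0, "z": 0, "hand": 8}]}}

```text
time_s: 12.75
eef_pos: [597.4, -30.7, 280.8]
ee_rot: [0.69, 0.155, 0.69, -0.155]
force: [0.8, 0.4, -1.0]
grip_width: 0.244
```

{"api": "jog_arm", "payload": {"increments": [{"rx": 0, "ry": 0, "rz": 0, "x": 0, "y": 0, "z": 0, "hand": 8}, {"rx": 0, "ry": 0, "rz": 0, "x": 0, "y": 0, "z": 0, "hand": 8}]}}

```text
time_s: 13.0
eef_pos: [597.6, -30.7, 281.5]
ee_rot: [0.69, 0.155, 0.69, -0.155]
force: [-0.0, 0.2, -1.3]
grip_width: 0.245
```

```bash
python3 - <<'E'
from h import *
inc([595.6,-30,320],np.radians(64.7))
snapj('wrist','w10'); snapj('scene','s10'); snapj('top','t10')
cv2.imwrite('pics/z18.png',cv2.resize(cv2.imread('pics/w10.png')[120:240,250:400],None,fx=5,fy=5,interpolation=2))
cv2.imwrite('pics/z19.png',cv2.resize(cv2.imread('pics/s10.png')[130:220,260:370],None,fx=6.5,fy=6.5,interpolation=2))
cv2.imwrite('pics/z20.png',cv2.resize(cv2.imread('pics/t10.png')[135:235,290:390],None,fx=6,fy=6,interpolation=2))
E
```

```text
pos [597.6  -30.69 281.45] yaw deg 64.74 x axis [ 7.e-04 -2.e-04 -1.e+00] F [-0.03  0.2  -1.29] w 0.245 t 13.0
shift tool [-38.55  -0.22  -2.08]  /n [-38.55  -0.22  -2.08]
rotvec [ 0.0008  0.0007 -0.0001]
```

View pics/z18.png

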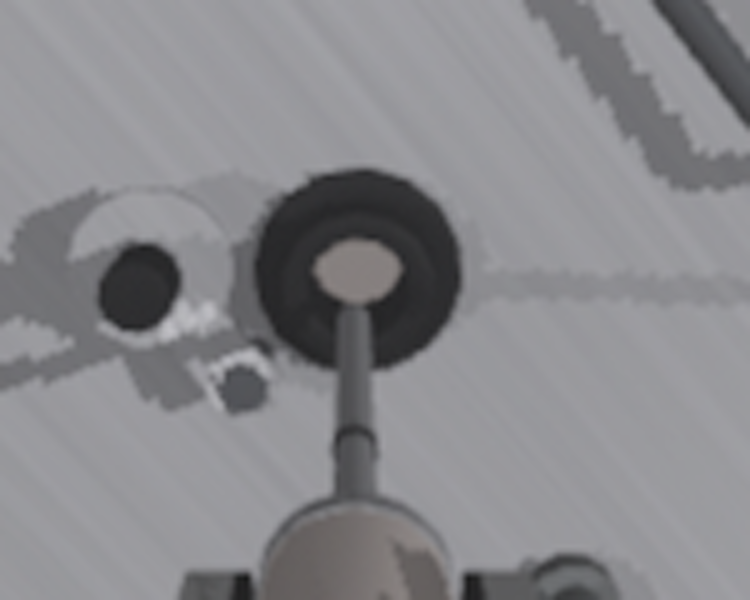

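View pics/z19.png

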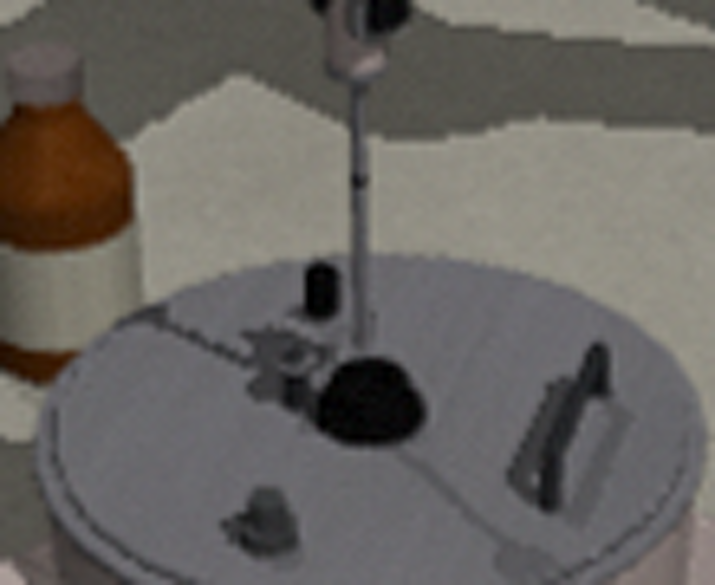

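View pics/z20.png

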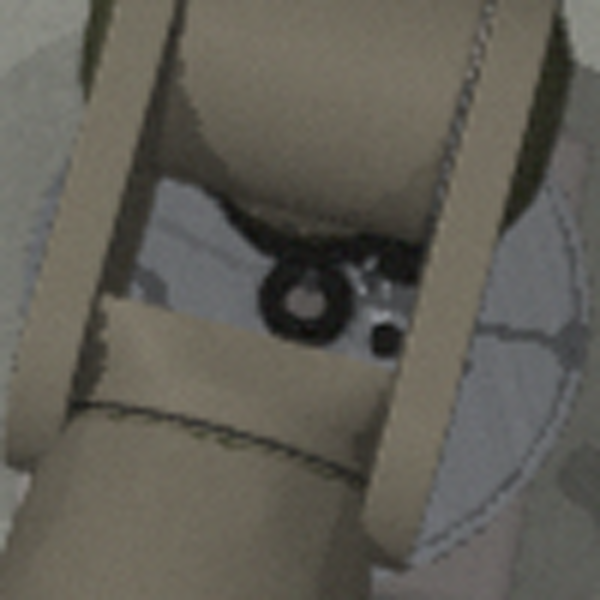

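```bash
python3 - <<'E'
from m import *
s=load('w10'); W=cam('wrist',s); S=cam('scene'); R=Rt(s)
p=np.array(s['eef_pos']); zt=p[2]-139.6; print('tip z',zt)
im=cv2.imread('pics/w10.png'); g=cv2.cvtColor(im,6)
sub=cv2.resize(g[120:240,250:400],None,fx=8,fy=8,interpolation=2)
m=(sub<70).astype(np.uint8); cs,_=cv2.findContours(m,0,1)
for c in cs:
    if cv2.contourArea(c)>20000:
        hull=cv2.convexHull(c); e=cv2.fitEllipse(hull); uc=(250+(e[0][0]-3.5)/8,120+(e[0][1]-3.5)/8); print('flange',uc,np.array(e[1])/8)
# stem edges at rows
for r in (186,190,195,200,204,212,216):
    row=g[r,310:335].astype(int); print(r,row)
u=lambda x,y:(250+(x)/5-.4,120+(y)/5-.4)
fl=onz(W,u(358,270),111); mouth=onz(W,u(358,270),128)
tip=onz(W,u(355,309),zt); mk=onz(W,u(354.5,440),zt+75)
print('tip',tip,'mark',mk,'bush(111)',fl, 'bore bottom', onz(W,u(359,270),98))
d=fl-tip; print('tool y,z of bush-tip',(R.T@d)[1:], 'mark-tip tool',(R.T@(mk-tip))[1:])
v=lambda x,y:(260+x/6.5-.4,130+y/6.5-.4)
a=proj(S,[tip,mk,[*tip[:2],128],[*tip[:2],110]]); print(a); print(v(362,348),v(359,181),v(370,375),v(370,413))
E
```

```text
tip z 141.8511758687537
flange (320.82371520996094, 173.6927490234375) [40.03921127 41.14057922]
186 [ 44  45  48  48  49  49  46  64  81  80  83  92 101  93  58  41  43  46
  47  47  47  46  47  45  44]
190 [ 50  39  40  41  44  46  48  68  81  81  83  92 100  97  71  46  46  46
  45  47  46  46  61 101 127]
195 [140 139 139 139 140 139 133 110  81  80  83  92  99 108 135 153 153 153
 154 155 155 154 153 152 153]
200 [155 155 155 155 154 152 139 104  81  80  82  90  98 104 129 153 156 155
 154 153 153 152 153 154 155]
204 [154 154 156 156 154 155 142 106  81  77  73  81  93 103 125 147 154 154
 156 156 156 154 154 153 153]
212 [153 154 153 152 152 153 132  85  80  79  82  88  96 102 106 131 152 152
 153 154 154 154 154 154 154]
216 [155 154 153 153 153 154 131  81  80  78  82  88  95 101 109 135 155 155
 154 152 152 152 153 154 154]
tip [596.28600762 -30.5887958  141.85117587] mark [596.37127559 -30.62888113 216.85117587] bush(111) [596.0900805  -29.83151681 111.        ] bore bottom [598.9051058  -30.90342264  98.        ]
tool y,z of bush-tip [ 0.59714008 -0.52143815] mark-tip tool [0.01021579 0.14558412]
[[316.47613306 182.27872657]
 [315.83417878 156.03841776]
 [316.58426045 186.94462162]
 [316.72284024 192.92717423]]
(315.2923076923077, 183.13846153846154) (314.83076923076925, 157.44615384615383) (316.5230769230769, 187.29230769230767) (316.5230769230769, 193.13846153846154)
```

```bash
python3 - <<'E'
from m import *
im=cv2.imread('pics/s10.png'); g=cv2.cvtColor(im,6).astype(int)
for r in (145,150,155,160,165,170,175,180,182,183,184,185,187,190,193,196): print(r,g[r,303:332])
E
```

```text
145 [142 130  99  91  75  80  80  83  82  82  76  59  75  79  80  82  78  81
  82  80  81  85  83  83  82  83  80  82  84]
150 [140 134 134 136 135 138 140 138 139 143 124  56  83  91 102  96  78  80
  79  79  78  78  81  82  79  89 107 104 102]
155 [139 135 134 134 134 135 135 136 137 139 127  68  82 107 143 141 139 140
 139 141 140 142 140 141 140 139 139 140 141]
160 [136 137 138 137 138 138 136 138 140 141 127  66  82 111 142 141 141 141
 140 141 140 142 141 139 140 139 140 140 142]
165 [143 144 142 141 144 139 139 139 141 143 131  84  74 105 145 142 141 141
 143 142 143 144 144 143 141 142 144 144 142]
170 [106 107 113 109  89  55  42  68  88 106  99  67  75  91 107 102 104 102
 103 102 103 107 105 106 108 108 104 110 108]
175 [106 106 107  92   0   3   7   3  19  69 105  81  72  94 110 104 104 105
 108 105 106 107 107 107 105 102 104 105 105]
180 [ 84  95 100 110 107  96  90  97  94  89  91  81  68  84  89 107 104 105
 107 106 105 103 104 102 107 105 103 105 106]
182 [ 59  62  56  58  69  95  94  87  88  95  99  68  69  86  97 108 106 104
 105 105 105 102 106 106 106 101 103 10
[... 167 characters left out ...]
 76 108 101  93  86  86  94  94  95 103
 110 106 103 105 104 104 104 106 106 106 108]
185 [ 52  42  47  66  96  83  54  72  75  92  68  43  36  21  22  25  49  73
  97 106 104 105 105 103 103 104 102 106 102]
187 [ 48  57  67  63  63  93  94  82  28  11   5   6   6   9   6   7   2  10
  10  52 103 107 102 102 104 106 106 103 101]
190 [ 41  19  25  29  38  44  31   6   8   8   9  14   4   7   4   8   8  11
   7   0  17  61 102 107 104 107 103 101 102]
193 [105  85  67  65  35  28   5  13   7   9   2   5   9  11  11  10   8   9
  11   7   8  10  57 108 105 101 103 105 106]
196 [106 107 102  91  95  88  50  33   7   5   9   6   7   9  12  12  10   5
  10   7  35  70  96 101 103 105 102 104 107]
```

The visible stem edge in the wrist view is the near surface, 3 mm towards the camera from the axis. With that corrected, both views agree: the tip must go about 3.4 mm along tool −z and 0.5 mm along +y. I'll apply that and check before entering.

{"api": "jog_arm", "payload": {"increments": [{"rx": 0, "ry": 0, "rz": 0, "x": 0, "y": 0.5, "z": -1.7, "hand": 8}, {"rx": 0, "ry": 0, "rz": 0, "x": 0, "y": 0, "z": -1.7, "hand": 8}, {"rx": 0, "ry": 0, "rz": 0, "x": 3, "y": 0, "z": 0, "hand": 8}, {"rx": 0, "ry": 0, "rz": 0, "x": 0, "y": 0, "z": 0, "hand": 8}, {"rx": 0, "ry": 0, "rz": 0, "x": 0, "y": 0, "z": 0, "hand": 8}]}}

```text
time_s: 13.78
eef_pos: [594.7, -28.8, 278.0]
ee_rot: [0.69, 0.155, 0.69, -0.155]
force: [-0.4, -0.9, -0.3]
grip_width: 0.244
```

```bash
python3 - <<'E'
from m import *
inc([594.6,-28.8,192.6],np.radians(64.7))
snapj('wrist','w11'); snapj('scene','s11')
cv2.imwrite('pics/z21.png',cv2.resize(cv2.imread('pics/w11.png')[120:240,250:400],None,fx=5,fy=5,interpolation=2))
cv2.imwrite('pics/z22.png',cv2.resize(cv2.imread('pics/s11.png')[130:220,260:370],None,fx=6.5,fy=6.5,interpolation=2))
g=cv2.cvtColor(cv2.imread('pics/s11.png'),6).astype(int)
for r in (155,160,165,170,175,180,183,184,185,186,187): print(r,g[r,305:330])
E
```

```text
pos [594.65 -28.82 278.05] yaw deg 64.74 x axis [-1.e-04 -0.e+00 -1.e+00] F [-0.38 -0.87 -0.31] w 0.244 t 13.775
shift tool [ 8.545e+01 -0.000e+00 -5.000e-02]  /n [ 8.545e+01 -0.000e+00 -5.000e-02]
rotvec [ 0.0007 -0.0001  0.    ]
155 [135 134 133 135 136 137 136 141 141 130  79  74 104 146 143 141 139 140
 142 144 141 141 139 142 139]
160 [138 140 137 138 141 140 140 138 142 133  81  72 106 144 139 141 141 141
 139 142 139 140 138 138 140]
165 [142 143 143 137 138 137 143 142 143 138 101  63  95 125 142 143 143 144
 143 143 144 143 140 143 143]
170 [113 109  85  57  40  69  91 107 104  97  73  65  89  96 101 105 102 104
 105 104 105 108 109 109 105]
175 [108  93   0   7   7   4  22  68 109 107  95  60  82  77 105 105 106 107
 107 106 107 104 107 105 104]
180 [ 71 104 107  95  89  94  90  90  95 104  89  59  87  92 107 105 107 104
 103 108 103 105 103 104 102]
183 [ 66  83  92  75  48  53  70  95 107 107  99  61  86  95 110 105 106 102
 104 106 103 106 106 103 101]
184 [ 36  49  91 106  51  59  73 110 101  97  90  57  74  84  98 102 106 108
 101 104 103 104 103 103 104]
185 [ 45  64  95  84  57  72  79  88  68  42  34  13  17  29  48  74  95 109
 107 105 107 102 103 103 105]
186 [ 72  84  76  64  69  90  70  24   0   0   5  11  10   6   7  10  44  94
 107 105 105 103 100 103 107]
187 [ 65  65  63  96  93  81  27   8   5   4   7  10   5   2   2   2  13  52
 103 105 102 102 101 105 106]
```

View pics/z21.png

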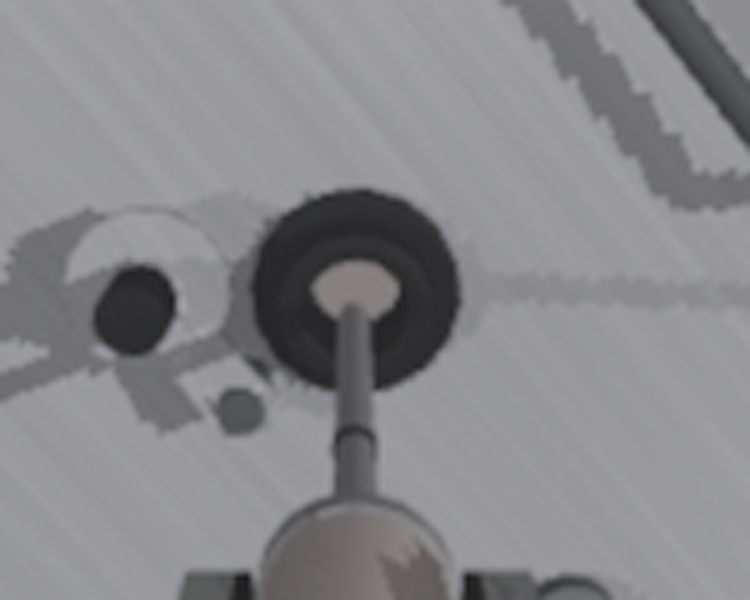

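View pics/z22.png

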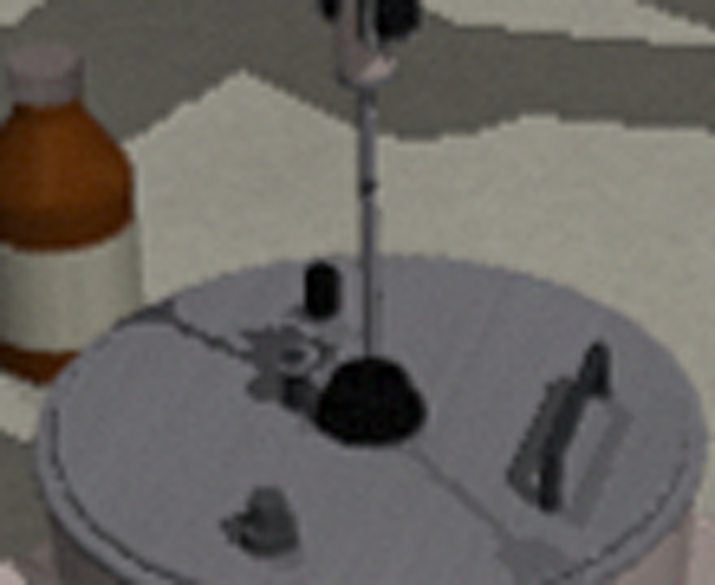

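The stem is at column 316.4 in the scene view and the bush centre at 316.5. I'll check the wrist rays for the other axis with the 3 mm edge correction.

```bash
python3 - <<'E'
from m import *
s=load('w11'); W=cam('wrist',s); R=Rt(s); p=np.array(s['eef_pos']); zt=p[2]-139.6
g=cv2.cvtColor(cv2.imread('pics/w11.png'),6)
sub=cv2.resize(g[120:240,250:400],None,fx=8,fy=8,interpolation=2)
m=(sub<70).astype(np.uint8); cs,_=cv2.findContours(m,0,1)
for c in cs:
    if cv2.contourArea(c)>20000:
        e=cv2.fitEllipse(cv2.convexHull(c)); uc=(250+(e[0][0]-3.5)/8,120+(e[0][1]-3.5)/8); print('flange',uc)
tip=onz(W,(250+354/5-.4,120+306/5-.4),zt)+3*R[:,2]; fl=onz(W,uc,111); print(tip,fl,(R.T@(fl-tip))[1:])
E
```

```text
flange (320.34534454345703, 177.8162384033203)
[595.33481307 -29.89323997 138.44573196] [596.00444389 -30.32798772 111.        ] [-0.10643742  0.79288849]
```

The two agree within 0.8 mm. I'll lower in stages.

{"api": "jog_arm", "payload": {"increments": [{"rx": 0, "ry": 0, "rz": 0, "x": 4, "y": 0, "z": 0.4, "hand": 8}, {"rx": 0, "ry": 0, "rz": 0, "x": 8, "y": 0, "z": 0, "hand": 8}, {"rx": 0, "ry": 0, "rz": 0, "x": 8, "y": 0, "z": 0, "hand": 8}, {"rx": 0, "ry": 0, "rz": 0, "x": 5, "y": 0, "z": 0, "hand": 8}, {"rx": 0, "ry": 0, "rz": 0, "x": 0, "y": 0, "z": 0, "hand": 8}]}}

```text
time_s: 14.5
eef_pos: [594.9, -28.9, 252.6]
ee_rot: [0.69, 0.155, 0.69, -0.155]
force: [0.0, 0.1, -0.8]
grip_width: 0.241
```

```bash
python3 - <<'E'
from m import *
inc([595,-29,192.6],np.radians(64.7))
snapj('wrist','w12')
cv2.imwrite('pics/z23.png',cv2.resize(cv2.imread('pics/w12.png')[120:240,250:400],None,fx=5,fy=5,interpolation=2))
E
```

```text
pos [594.88 -28.93 252.64] yaw deg 64.74 x axis [-7.e-04  2.e-04 -1.e+00] F [ 0.02  0.06 -0.75] w 0.241 t 14.5
shift tool [60.04 -0.    0.18]  /n [60.04 -0.    0.18]
rotvec [ 0.0007 -0.0007  0.0001]
```

View pics/z23.png

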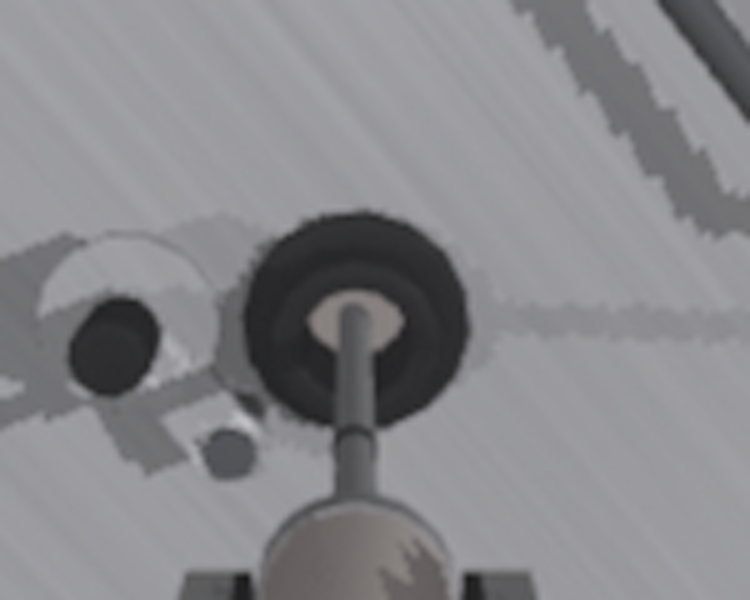

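The tip is inside the bore, and the stem at (355,315) is centred on the mouth. Continuing.

{"api": "jog_arm", "payload": {"increments": [{"rx": 0, "ry": 0, "rz": 0, "x": 6, "y": 0, "z": 0, "hand": 8}, {"rx": 0, "ry": 0, "rz": 0, "x": 8, "y": 0, "z": 0, "hand": 8}, {"rx": 0, "ry": 0, "rz": 0, "x": 8, "y": 0, "z": 0, "hand": 8}, {"rx": 0, "ry": 0, "rz": 0, "x": 6, "y": 0, "z": 0, "hand": 8}, {"rx": 0, "ry": 0, "rz": 0, "x": 0, "y": 0, "z": 0, "hand": 8}]}}

```text
time_s: 15.18
eef_pos: [594.8, -28.9, 224.5]
ee_rot: [0.69, 0.155, 0.69, -0.155]
force: [0.1, -0.1, -0.7]
grip_width: 0.242
```

```bash
python3 - <<'E'
from m import *
inc([595,-29,192.6],np.radians(64.7))
snapj('wrist','w13');snapj('scene','s13')
cv2.imwrite('pics/z24.png',cv2.resize(cv2.imread('pics/w13.png')[140:260,250:400],None,fx=5,fy=5,interpolation=2))
cv2.imwrite('pics/z25.png',cv2.resize(cv2.imread('pics/s13.png')[130:220,260:370],None,fx=6.5,fy=6.5,interpolation=2))
E
```

```text
pos [594.84 -28.93 224.51] yaw deg 64.74 x axis [-1.e-03  2.e-04 -1.e+00] F [ 0.14 -0.1  -0.68] w 0.242 t 15.175
shift tool [3.191e+01 1.000e-02 2.000e-01]  /n [3.191e+01 1.000e-02 2.000e-01]
rotvec [ 0.0008 -0.001   0.0002]
```

View pics/z24.png

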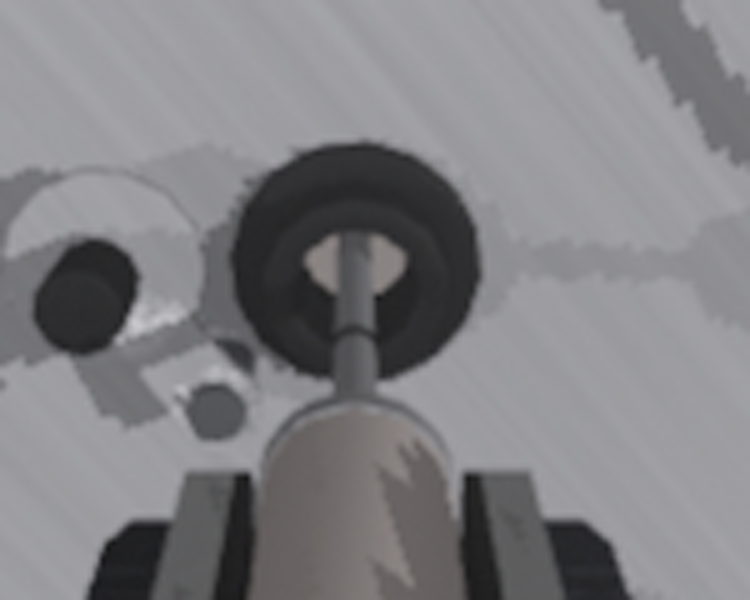

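View pics/z25.png

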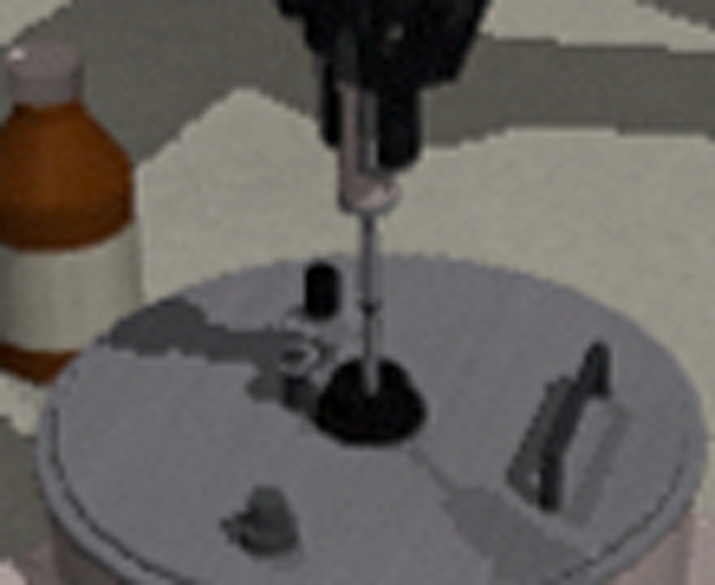

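The stem is clear and centred in both views: ring at (370,308), mouth centre at (370,378). The remaining drop is 32 mm by the camera, which matches the pose figure.

{"api": "jog_arm", "payload": {"increments": [{"rx": 0, "ry": 0, "rz": 0, "x": 6, "y": 0, "z": 0, "hand": 8}, {"rx": 0, "ry": 0, "rz": 0, "x": 9, "y": 0, "z": 0, "hand": 8}, {"rx": 0, "ry": 0, "rz": 0, "x": 9, "y": 0, "z": 0, "hand": 8}, {"rx": 0, "ry": 0, "rz": 0, "x": 6, "y": 0, "z": 0, "hand": 8}, {"rx": 0, "ry": 0, "rz": 0, "x": 2, "y": 0, "z": 0, "hand": 8}]}}

```text
time_s: 15.9
eef_pos: [594.9, -28.9, 192.6]
ee_rot: [0.69, 0.155, 0.69, -0.155]
force: [-0.7, 0.3, -1.0]
grip_width: 0.244
```

{"api": "jog_arm", "payload": {"increments": [{"rx": 0, "ry": 0, "rz": 0, "x": 0, "y": 0, "z": 0, "hand": 8}, {"rx": 0, "ry": 0, "rz": 0, "x": 0, "y": 0, "z": 0, "hand": 8}, {"rx": 0, "ry": 0, "rz": 0, "x": 0, "y": 0, "z": 0, "hand": 8}]}}

```text
time_s: 16.27
eef_pos: [595.1, -29.0, 193.3]
ee_rot: [0.69, 0.155, 0.69, -0.155]
force: [-0.2, 0.6, 0.0]
grip_width: 0.248
```

```bash
python3 - <<'E'
from m import *
inc([595,-29,192.6],np.radians(64.7))
snapj('wrist','w14');snapj('scene','s14')
cv2.imwrite('pics/z26.png',cv2.resize(cv2.imread('pics/w14.png')[150:270,250:400],None,fx=5,fy=5,interpolation=2))
cv2.imwrite('pics/z27.png',cv2.resize(cv2.imread('pics/s14.png')[140:220,270:370],None,fx=7.5,fy=7.5,interpolation=2))
g=cv2.cvtColor(cv2.imread('pics/s14.png'),6).astype(int)
for r in range(168,194,2): print(r,g[r,305:330])
E
```

```text
pos [595.1  -28.98 193.3 ] yaw deg 64.74 x axis [ 4.e-04 -1.e-04 -1.e+00] F [-0.2   0.6   0.01] w 0.248 t 16.275
shift tool [ 0.7  -0.06 -0.08]  /n [ 0.7  -0.06 -0.08]
rotvec [ 0.0008  0.0004 -0.0001]
168 [146 144 144 141 145 137 128  88  72  81  80  69  79  60  50  68 100 130
 141 139 139 140 138 138 145]
170 [116 110  90  59  45  68  87  81  75  79  84  82  86  96 103 112  98 104
 105 107 105 107 112 110 104]
172 [105  93   0   3   8   8  12  34  63  77  82  96 121 120 112  88  91 109
 109 105 105 105 106 108 107]
174 [106  92   0   6   5   8  21  68  95  82  75  66  74  86  98 107 108 109
 107 105 106 108 106 107 103]
176 [100  84   0   1   6   7  22  69 112 108  93  50  73 104 108 105 107 105
 107 104 105 108 105 107 105]
178 [ 62  59  35  13  19  24  56  91 112 112 100  59  87  95 108 108 105 107
 106 105 106 107 106 105 107]
180 [ 63  62  60  51  64  89  94  92  94 105  92  64  82  88 108 108 105 108
 105 105 105 107 105 106 103]
182 [ 57  61  60  57  59  59  92  96 105  96  98  59  85  89 108 107 107 103
 107 106 105 106 105 103 103]
184 [ 37  45  68  72  50  60  75 111 101  96  85  61  87  89  99 105 108 106
 105 103 104 105 104 104 108]
186 [ 70  85  75  66  69  90  74  25   0   1  28  68  80  29   3  10  46  97
 110 108 105 103 103 105 107]
188 [ 16  21  51  86  93  67   6   9   2   5   8  25  35  12   5   5   5  30
  84 109 108 103 103 105 107]
190 [ 26  35  42  48  33  11   6   7  11  10  16  35  51  16   3  14  10   6
  21  62 102 108 105 109 104]
192 [ 30  39  37  29   2   2   1   2   3   7   8   3   9  11   5   8   5  10
   1  24  67 111 107 105 104]
```

View pics/z26.png

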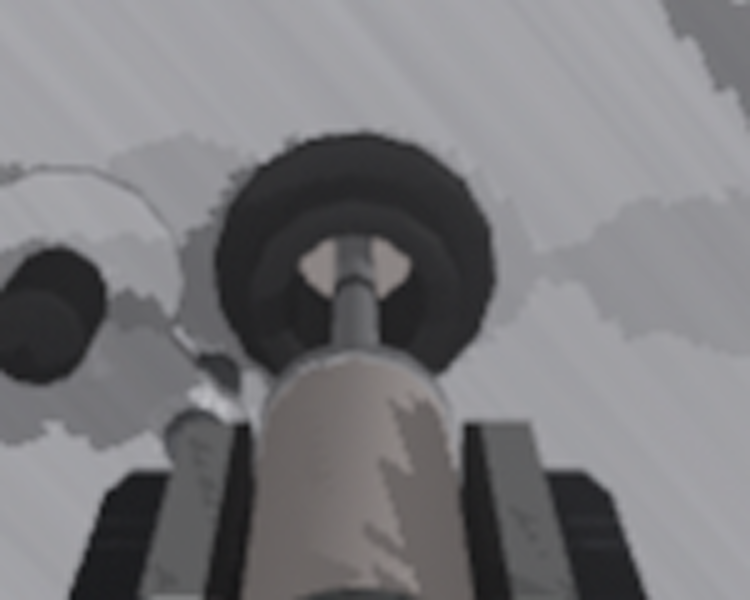

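View pics/z27.png

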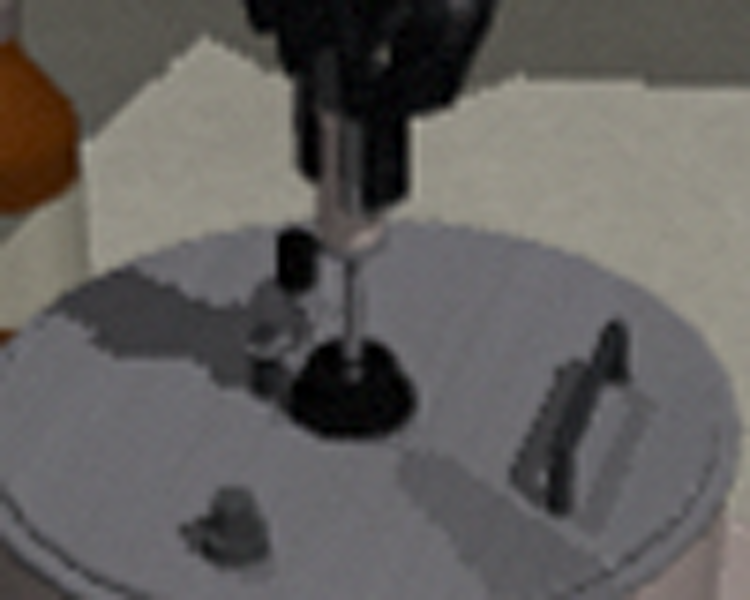

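```bash
python3 - <<'E'
from m import *
s=load('w14'); W=cam('wrist',s); R=Rt(s); p=np.array(s['eef_pos'])
mk=onz(W,(250+354/5-.4,150+285/5-.4),p[2]-64.6)+3*R[:,2]; print('mark',mk)
# flange top arc and sides: fit ellipse on outer contour points above grip
g=cv2.cvtColor(cv2.imread('pics/w14.png'),6); sub=cv2.resize(g[150:270,250:400],None,fx=8,fy=8,interpolation=2)
m=(sub<75).astype(np.uint8); cs,_=cv2.findContours(m,0,1)
c=max(cs,key=lambda c:cv2.contourArea(c)*(abs(c[:,0,0].mean()-570)<150)*(c[:,0,1].mean()<400)); c=cv2.convexHull(c)
q=c[:,0]; q=q[(q[:,1]<520)]; e=cv2.fitEllipse(q.astype(np.float32)); uc=(250+(e[0][0]-3.5)/8,150+(e[0][1]-3.5)/8)
print('flange',uc,e[1],onz(W,uc,111),onz(W,uc,114)); f=onz(W,uc,111); print((R.T@(f-mk))[1:])
print('bush w3', (R.T@(np.array([595.7,-30.1,0])-mk))[1:])
print(sense()['force'],sense()['dq'].round(4))
E
```

```text
mark [595.84924208 -29.93708585 128.70504467]Traceback (most recent call last):
  File "<stdin>", line 8, in <module>
cv2.error: OpenCV(4.12.0) /io/opencv/modules/imgproc/src/shapedescr.cpp:361: error: (-201:Incorrect size of input array) There should be at least 5 points to fit the ellipse in function 'fitEllipseNoDirect'
```

The ring is at (595.8,−29.9) against the bush at (595.7,−30.1). The scene view agrees, and the ring is level with the mouth. Handing in.

```bash
python3 - <<'E'
from rig import sense, finish_job
s=sense(); print(s['time_s'],s['force'],s['grip_width']); print(finish_job())
E
```

```text
16.375 [-0.19081228 -0.24357042 -0.18848437] 0.24456220700845177
the job is handed in; nothing more can be done
None
```

I swung the cover to about 1.5 rad by wrist-camera measurement. I then drew the thermometer straight up out of its sleeve and lowered its stem through the bush. The job was handed in at about 16.4 s, with the thermometer held in the gripper at 40 N; no verdict was reported.

**Last checks:**
- **Position:** by the wrist camera, the ring's axis was about 0.3 mm from the bush axis measured earlier. In the scene view the stem and bush columns matched within about 0.3 px (under 1 mm).
- **Height:** the arm pose put the ring 0.7 mm above the mouth; the scene view agreed within about 2 mm.
- **Upright and untouched:** the tool was vertical to within 0.001 rad, and the external force stayed at noise level during the lowering.

**Failed or disagreed:**
- **First tip reading:** it was 3 mm off because I had read the stem's near surface as its axis. I corrected this before the stem entered the bush.
- **Scene camera:** its absolute positions were up to about 13 mm off the other cameras, so I used it only for relative comparison.
- **Last ellipse fit:** the bush fit on the final picture failed because the grip hid part of it. The final centring check therefore rests on the earlier bush measurement.
- **Bottle, beaker and dish:** I did not measure them again at the end. The arm did not come near them.

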